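Roll a lacquered chair rung under the curing lamp and switch it on

TASK

The chair rung waiting on the rails has been lacquered and its finish is still soft, so keep your hand off it: take the wooden pusher and roll the rung gently along the rails, in under the lamp hood, until it lies square against both stops. Lay the pusher back down flat on the open bench, clear of the station, then switch the lamp on: lift the locking collar of the toggle switch on the power box, flip the lever over to its other side and let the collar drop back down so that it locks. Leave the jar, the try square and the mallet alone.

Things in the scene. Friction and masses are not known exactly. Their poses are not given: they have to be found in the camera images.
- station: Bench-top curing station, fixed. Origin: underside of its base; -y is the feed direction (loading end to hood), x across, z up. In this frame, mm: grey base plate x -130..130, y -250..170, 12 thick; grey power box x -125..125, y -250..-160, top at z 150, carrying the toggle switch; lamp hood in front of it, its top flush with the box. The rails, hood and switch are described by the points.
- loading_end (a point): Fixed point on the station, mid-way between the open ends of the rails, level with their tops; axes as the station's. Two level aluminium rails run from here 315 mm to -y, centred 80 mm to either side (x), each 16 mm wide (144 mm free between them), tops 45 mm above the bench and 33 mm above the base plate.
- hood_mouth (a point): Fixed point on the station: middle of the lower front edge of the lamp hood, axes as the station's, 105 mm above the bench. The hood covers 95 mm to either side (x) and 104 mm to -y; tubes and lip hang 11 mm below this point, its top is 45 mm above it. The rung's ends stick out beyond the hood's sides and show from above.
- rung_home (a point): Fixed point on the station, under the hood, where the rung's centre lies when it touches both stops; axes as the station's, 61 mm above the bench, 70 mm to -y of the hood's mouth. The stops are upright plates at the end of each rail, their faces 16 mm further to -y, as wide as the rails and up to 79 mm above the bench.
- rung_center (a point): Centre of the chair rung, on its axis: a loose pale wooden round lying across the rails, body 32 mm diameter, 220 mm long, a 20 mm diameter, 36 mm long tenon at each end; 0.1 to 0.2 kg. The x axis lies along the rung; y and z turn as it rolls. It starts 140 to 240 mm from home, nearly square. Pushed slowly, it stops almost at once when the push ends.
- pusher_grip (a point): Place to grip the loose wooden T-shaped pusher (0.15 kg), 30 mm above its underside; x points along the handle to the head, z up. Handle 20 mm wide (y), 15 mm up and down from here. Head: upright board 100 mm wide (y), 14 mm thick, pushing face 135 mm ahead of here, from 30 mm below to 20 mm above. A heel 95 to 125 mm behind reaches 30 mm down: it lies level on head and heel.
- switch_pivot (a point): Hinge of the toggle lever, fixed on top of the power box, 156 mm above the bench (6 mm above the box), 60 mm to -x and 205 mm to -y of the station's origin; axes as the station's. The hinge line runs along y, so the lever swings in the x-z plane.
- lamp_lever (a joint): Toggle lever angle, rad: 0 off, leaning 0.5 from upright to the station's -x; 1.0 on, leaning 0.5 to +x. With the collar down a steel gate under the collar's square foot keeps it in 0..0.05 or 0.95..1.0; to cross, the collar must be raised 5 mm or more and kept raised. Friction 0.02 N m: it stays where left. 7 mm rod, rounded tip 80 mm from the hinge.
- lock_collar (a joint): How far the locking collar is raised along the lever, m: 0 = down (locked), at most 0.010. A spring pushes it down, 1.8 N at 0, 3 N at 0.010.
- collar_grip (a point): Centre of the locking collar, a dark steel ball-shaped sleeve on the lever, 24 mm diameter; z points out along the lever, y along the hinge line. 51 mm from the hinge when down, farther as it is raised; the lever's tip is then 29 mm beyond it. Can be pinched from above with the fingers on its two y sides; hold it lightly, or lean and turn the hand with the lever: a firm grip drags on the ball as it pivots.
- jar: Bystander: closed amber jar, 68 mm diameter, 85 mm high, standing on the bench; origin at the centre of its underside.
- square: Bystander: try square lying on the bench, wooden stock 120 mm along x, 20 mm wide, 22 mm high, steel blade 26 mm wide reaching 180 mm along +y near the stock's +x end; origin under the middle of the stock.
- mallet: Bystander: wooden mallet lying on the bench, handle along x, 220 mm long, head 60 x 110 x 75 mm centred 90 mm from the origin towards +x; origin at bench height.

How it is judged:
By the outcome, as a careful person would: the job done as asked, in the order asked, and still so for the second after the job is handed in, with the robot touching nothing.
It also fails if it takes over 72 s, if anything falls off the work surface, if the arm or the gripper's body presses on something with over 40 N, if the wrist force passes 120 N, or if a joint passes its speed limit or range.

ROBOT

A 6-joint arm with a two-finger parallel gripper is mounted at the origin on the work surface. World frame = base frame: x ahead of the robot, y to its left, z up, the work surface at z = 0. Lengths are in mm, angles in rad, forces in N, time in s.
With the tool pointing down it reaches from about 425 to 950 mm from the base axis. Payload 14.7 kg.
Tool frame: the origin (TCP) lies on the centre line of the jaws, within the pads' length; the fingertips stand 11 mm ahead of it and the grasp point (between the pads) lies 8 mm behind it (r.tip_extent is the distance from the TCP to the fingertips, in mm); z points along the fingers, y is the direction in which the jaws open and shut (so a half turn about z gives the same grasp; the last joint's range is limited). The gripper opens to 85 mm and grips with 20 to 120 N. Pads are 22 mm wide; open, the fingers measure 114 mm over their backs; the gripper's body (76 mm by 85 mm) begins 54 mm behind the grasp point. The pads swing forward as they close: fully open they stand 13 mm farther back than shut.
Start: joints at [1.158, 0.48, 1.596, -0, 1.065, -0.047], TCP at [232.479, 606.998, 242.297] pointing down, gripper open.
Joint ranges: [-2.75, 2.75], [-0.82, 2.05], [0.23, 2.67], [-1.56, 4.7], [0.09, 2.69], [-2.92, 2.92]. Speed limits (rad/s): [1.89, 1.89, 2.39, 3.01, 3.01, 3.01].

INTERFACE

Orientations are given as [roll, pitch, yaw] about the fixed x, y, z axes, in that order (R = Rz(yaw) Ry(pitch) Rx(roll)).
In Python, from plant import r gives the robot as it stands.
- The arm moves only by the tool arm_command, never from a script. Its arguments are lists of equal length, an entry for each row: "gripper": the closure, from 0 (fully open) to 1 (shut); "offset": the shift along the world's x, y, z in cm, a list of three; "twist": the turn, a rotation vector about the world's x, y, z in degrees, a list of three. A call has 1 to 12 rows; each row shifts and turns the commanded pose from where the row before left it; what a row does not reach is not made up. A row lasts 1/12 s, in which the tool goes at most 41.7 mm and 7.16 degrees, less where a joint would pass 70% of its speed; a pose out of reach is approached as far as the arm can. A call is refused whole if a number of a shift passes 4.17 or a number of a turn 7.16, either way. A call with a gripper value outside its range is refused whole. The fingers move at their own pace and stop on an object; "grip_force" is the grip in N (left out, the last holds). Time passes only in rows, so rows that do not move let the fingers close. It gives the time, the measured TCP pose, the force and the opening at its end, in the units of the state.
- r.state(): the state, without advancing time (a new reading comes with each control period).
- r.read_camera(name): name is "side" or "top"; returns a dict with "img" (420x560x3 uint8, red, green, blue), "camera_matrix" (3x3 intrinsics, pixels), "D" ([k1, k2, p1, p2, k3] as OpenCV has them; the pictures are not rectified), "view" (4x4, takes a point from world to camera coordinates). Camera axes: x right, y up, looking along -z (the intrinsics and any distortion apply to the point x, -y, -z); pixel columns grow to the right and rows downward; lengths in mm; the calibration is good to about 2 mm. A picture is of the moment at which its call begins. There is no depth.
- r.hand_in(): hands the job in, once; it reports no verdict.
Trained networks look in the newest picture that a camera, given by its name, has taken for a name from the list of things; names that differ only in an ending like _2 or _b are one class to them, and where a whole thing is asked for, a point or a joint stands for the part that bears it (a point fixed in the world has none). Each returns a list of dicts, best first, with "p" (0 to 1); they miss things now and then, are a little off and sometimes report something else, mostly with a low value. They report only what shows in the picture. A call takes as long as a camera call.
- r.silhouettes(query, camera): "pixels" (420x560 bool, what is visible of it) and "rect" ([left, top, right, bottom] as shares, 0 to 1, of the picture: columns of its width, rows of its height, round what is visible of it).
- r.mark_of(query, camera): "position" ([row, column] as shares, 0 to 1, of the picture: columns of its width, rows of its height: a listed point, or the origin of a listed thing).
The state is a dict: "clock": time; "joint_pos": joint angles; "dq": joint speeds; "tau": joint torques, N m; "position": TCP position; "ee_rot": TCP orientation; "force": force on the tool from outside, world axes, zero at the start; "torque": the same for the moment, N m; "opening": opening from 0.0 (shut) to 1.0 (fully open).
Only numpy, scipy, OpenCV 4.12 (cv2) and the standard library are available. Lean on these libraries where they do the work, as an engineer would, in place of code of your own. Each camera call takes 0.05 s, during which the arm holds its last target.

## Working session

There is one attempt and no reset: what is moved stays moved. The work goes in short steps, Python scripts to look and compute and a tool call to move; the robot and the scene stay as the last step left them, time stands still between calls to the robot, and variables do not carry over. Pictures are saved under pics/ and viewed, and the job is handed in when it is done.

Besides the shell and the picture viewer there is one more tool, called by a JSON object that holds its "fn" and its "kwargs", one argument or row to a line. arm_command: Moves the arm, as the interface text tells. Its arguments: {"type":"object","properties":{"gripper":{"type":"array","items":{"type":"number"}},"offset":{"type":"array","items":{"type":"array","items":{"type":"number"}}},"twist":{"type":"array","items":{"type":"array","items":{"type":"number"}}},"grip_force":{"type":"number"}},"required":["gripper","offset","twist"]}

```bash
ls; mkdir -p pics; cat > look.py <<'E'
from plant import r
import cv2,sys
tag=sys.argv[1]
for c in sys.argv[2:]:
    im=r.read_camera(c)
    cv2.imwrite(f'pics/{c}_{tag}.png',cv2.cvtColor(im['img'],cv2.COLOR_RGB2BGR))
    
E
python3 look.py a side top
python3 - <<'E'
from plant import r
import numpy as np
np.set_printoptions(precision=3,suppress=True)
print(r.state())
for c in ("side","top"):
    d=r.read_camera(c)
    print(c,d['camera_matrix'],d['D'],d['view'])
    for n in ["station","loading_end","hood_mouth","rung_home","rung_center","pusher_grip","switch_pivot","collar_grip","jar","square","mallet"]:
        m=r.mark_of(n,c)
        print(n,[(round(x['p'],2),round(x['position'][1]*560,1),round(x['position'][0]*420,1)) for x in m[:3]])
E
```

```text
pics
{'clock': 0.1, 'joint_pos': array([ 1.158,  0.481,  1.597,  0.   ,  1.065, -0.047]), 'dq': array([ 0.001, -0.002, -0.002,  0.001,  0.002, -0.002]), 'tau': array([  0.001, -95.226, -43.104,   0.   ,   0.005,   0.   ]), 'position': array([232.349, 606.7  , 241.776]), 'ee_rot': array([-3.141, -0.   ,  2.776]), 'force': array([ 0.951, -0.341, -0.447]), 'torque': array([-0.053,  0.023,  0.002]), 'opening': 1.0008918108610831}
side [[443.071   0.    280.529]
 [  0.    443.071 207.479]
 [  0.      0.      1.   ]] [-0.141  0.     0.     0.     0.   ] [[    0.984    -0.179     0.019  -577.218]
 [    0.086     0.558     0.826  -209.31 ]
 [   -0.159    -0.811     0.564 -1545.345]
 [    0.        0.        0.        1.   ]]
station []
loading_end [(0.6, 253.8, 227.6)]
hood_mouth [(0.65, 276.8, 253.5)]
rung_home []
rung_center [(0.64, 263.9, 240.3)]
pusher_grip [(0.66, 230.0, 199.6)]
switch_pivot [(0.56, 276.6, 270.5), (0.52, 309.0, 211.6)]
collar_grip [(0.42, 269.7, 264.6)]
jar [(0.68, 296.4, 363.1)]
square []
mallet [(0.67, 236.8, 176.2)]
top [[510.344   0.    285.053]
 [  0.    510.344 216.141]
 [  0.      0.      1.   ]] [-0.185  0.     0.     0.     0.   ] [[    0.013    -1.        0.002    25.407]
 [    0.997     0.013     0.07   -595.161]
 [   -0.07      0.001     0.998 -1950.32 ]
 [    0.        0.        0.        1.   ]]
station [(0.92, 308.8, 229.4), (0.25, 269.1, 240.8)]
loading_end [(0.72, 267.7, 239.9)]
hood_mouth [(0.65, 327.6, 227.3)]
rung_home [(0.56, 309.9, 228.9)]
rung_center [(0.69, 296.2, 235.6)]
pusher_grip [(0.77, 206.3, 252.7), (0.67, 327.7, 229.6), (0.46, 310.1, 231.3)]
switch_pivot [(0.59, 371.6, 237.7)]
collar_grip [(0.37, 375.4, 240.8)]
jar [(0.82, 419.9, 230.5)]
square [(0.91, 232.6, 176.3)]
mallet [(0.91, 159.0, 242.6)]
```

View pics/side_a.png

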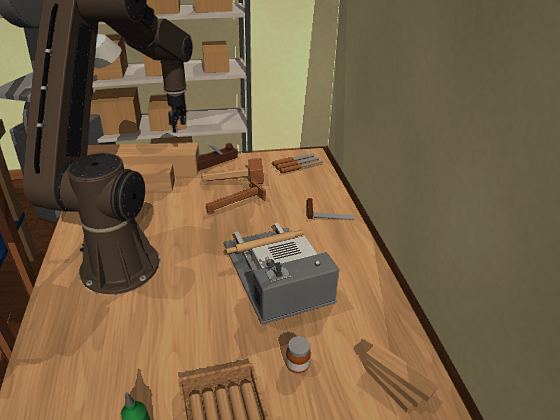

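View pics/top_a.png

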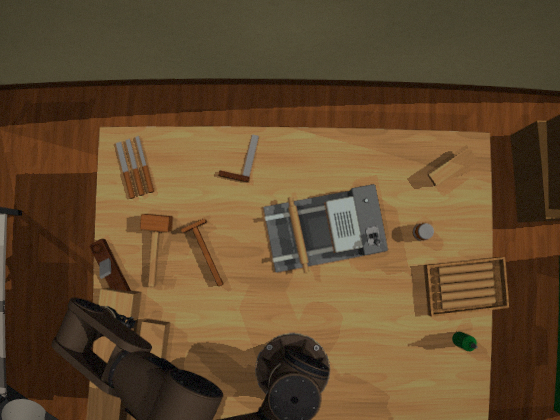

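The side and top views show the station with its feed direction to the image right (world -y). In the top view the pusher has its head near (195,227) and its heel near (220,284). I'll zoom in and work out positions.

```bash
cat > geo.py <<'E'
import numpy as np,cv2
F=np.diag([1.,-1,-1])
def proj(d,P):
    P=np.atleast_2d(P).astype(float); V=np.array(d['view'])
    R=F@V[:3,:3]; t=F@V[:3,3]
    return cv2.projectPoints(P,cv2.Rodrigues(R)[0],t,np.array(d['camera_matrix']),np.array(d['D'],float))[0][:,0]
def back(d,uv,z):
    V=np.array(d['view']);R=F@V[:3,:3]; t=F@V[:3,3]
    n=cv2.undistortPoints(np.array([[uv]],float),np.array(d['camera_matrix']),np.array(d['D'],float))[0,0]
    ray=R.T@np.array([n[0],n[1],1]); C=-R.T@t
    return C+ray*(z-C[2])/ray[2]
def pose(x,y,yaw):
    c,s=np.cos(yaw),np.sin(yaw)
    return lambda P:np.atleast_2d(P)@np.array([[c,s,0],[-s,c,0],[0,0,1]])+[x,y,0]
E
python3 - <<'E'
from plant import r
from geo import *
np.set_printoptions(precision=1,suppress=True)
H=dict(station=0,loading_end=45,hood_mouth=105,rung_home=61,rung_center=61,pusher_grip=30,switch_pivot=156,collar_grip=200,jar=0,square=0,mallet=0)
for c in ("top","side"):
    d=r.read_camera(c)
    for n in H:
        m=r.mark_of(n,c)
        for x in m[:2]: print(c,n,round(x['p'],2),back(d,(x['position'][1]*560,x['position'][0]*420),H[n]))
    s=r.silhouettes("pusher_grip",c)
    for k in s[:2]: print('sil',k['p'],k['rect'])
    x0,y0,x1,y1=(165,165,405,295) if c=='top' else (195,165,355,325)
    k=3.3 if c=='top' else 3.6
    cv2.imwrite(f'pics/z_{c}.png',cv2.cvtColor(cv2.resize(d['img'][y0:y1,x0:x1],None,fx=k,fy=k,interpolation=cv2.INTER_CUBIC),cv2.COLOR_RGB2BGR))
E
```

```text
top station 0.72 [549.6 -65.6   0. ]
top station 0.45 [ 513.3 -309.2    0. ]
top loading_end 0.81 [499.4  96.2  45. ]
top hood_mouth 0.93 [ 551.5 -129.5  105. ]
top hood_mouth 0.74 [ 526.7 -287.6  105. ]
top rung_home 0.52 [ 544.9 -133.8   61. ]
top rung_center 0.95 [525.7 -16.4  61. ]
top pusher_grip 0.84 [440.3 323.8  30. ]
top pusher_grip 0.44 [474.7 519.1  30. ]
top switch_pivot 0.65 [ 516.8 -285.8  156. ]
top switch_pivot 0.53 [538.3 -45.9 156. ]
top collar_grip 0.37 [ 507.  -287.2  200. ]
top jar 0.77 [ 535.8 -519.8    0. ]
top square 0.83 [748.8 234.7   0. ]
top mallet 0.63 [472.5 525.3   0. ]
sil 0.63 [0.3252, 0.5212, 0.3971, 0.6762]
side loading_end 0.7 [505.8  89.3  45. ]
side loading_end 0.53 [570.5 -49.   45. ]
side hood_mouth 0.75 [ 559.3 -117.4  105. ]
side rung_center 0.64 [534.8 -20.   61. ]
side rung_center 0.25 [ 536.  -540.9   61. ]
side pusher_grip 0.62 [423.1 334.   30. ]
side switch_pivot 0.86 [ 529.3 -279.3  156. ]
side collar_grip 0.4 [ 501.5 -284.3  200. ]
side jar 0.92 [ 557.9 -489.4    0. ]
side jar 0.63 [742.9 226.7   0. ]
side square 0.58 [745.4 225.7   0. ]
side square 0.2 [583.7  12.5   0. ]
side mallet 0.65 [485.7 540.4   0. ]
```

View pics/z_top.png

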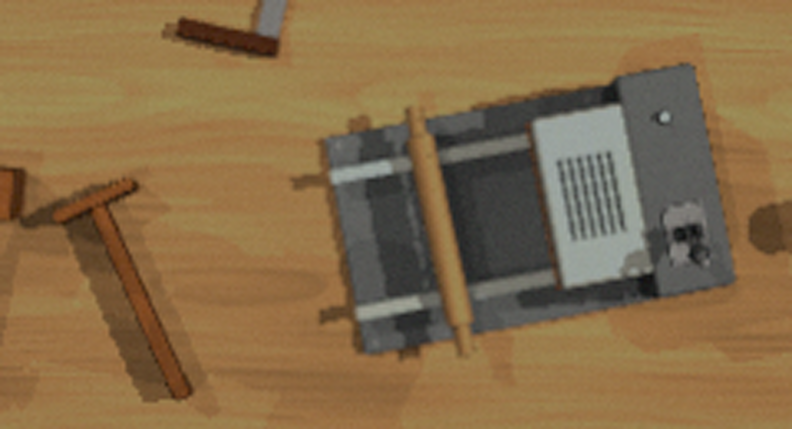

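View pics/z_side.png

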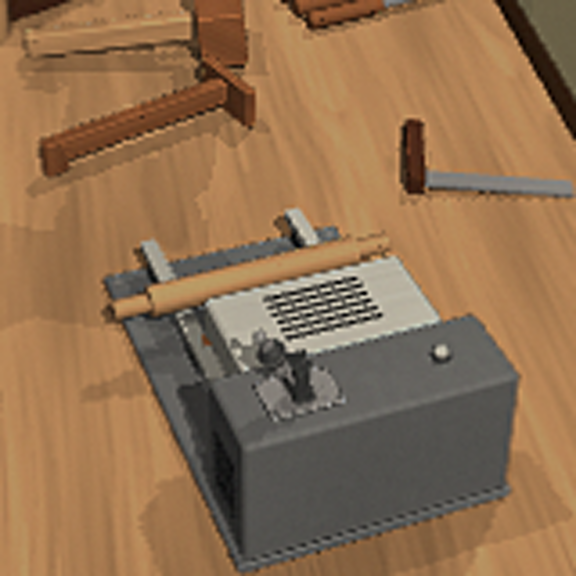

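```bash
cat > fit.py <<'E'
from plant import r
from geo import *
from scipy.optimize import least_squares
np.set_printoptions(precision=2,suppress=True)
D={c:r.read_camera(c) for c in("top","side")}
Z={'top':(3.3,165,165),'side':(3.6,195,165)}
def unz(c,u,v):
    k,a,b=Z[c]; return ((u+.5)/k-.5+a,(v+.5)/k-.5+b)
def fit(obs,x0):
    def f(p,full=False):
        W=pose(*p[:3]); e=[]
        for c,P,uv in obs:
            e.append(proj(D[c],W(P))[0]-unz(c,*uv))
        return np.array(e) if full else np.ravel(e)
    s=least_squares(f,x0,x_scale=[10,10,.1],loss='soft_l1')
    for o,e in zip(obs,f(s.x,True)): print(o[0],o[1],e)
    print(s.x); return s.x
st=[('top',(130,170,12),(326,138)),('top',(-130,170,12),(367,354)),('top',(125,-250,150),(694,64)),('top',(-125,-250,150),(735,283)),
('top',(95,-56,150),(530,122)),('top',(-95,-56,150),(565,289)),('top',(80,173,45),(330,177)),('top',(-80,173,45),(357,313)),
('side',(-130,-250,0),(242,572)),('side',(125,-250,150),(518,378)),('side',(-125,-250,150),(240,447)),('side',(125,-160,150),(470,318)),('side',(-125,-160,150),(208,380)),('side',(-130,170,12),(105,278))]
s=fit(st,[540,-70,.2])
pu=[('top',(135,50,20+30),(52,213)),('top',(135,-50,50),(130,180)),('top',(121,50,50),(60,223)),('top',(121,-50,50),(138,189)),('top',(-125,10,45),(172,398)),('top',(-125,-10,45),(190,391)),
('side',(-125,0,45),(50,142)),('side',(-125,0,0),(54,175)),('side',(121,-50,50),(250,92)),('side',(121,-50,0),(250,127))]
p=fit(pu,[430,324,2.8])
def W(P): return pose(*s)(P)[0]
for n,P in dict(load=(0,173,45),mouth=(0,-56,105),home=(0,-126,61),pivot=(-60,-205,156)).items(): print(n,W(P))
# rung tenon ends zoom top
for c,a,b in [('top',(415,108),(464,354)),('side',(387,242),(108,309))]:
    A=back(D[c],unz(c,*a),61);B=back(D[c],unz(c,*b),61)
    y=s[2];R=np.array([[np.cos(y),np.sin(y)],[-np.sin(y),np.cos(y)]])
    print(c,'rung',(A+B)/2,np.linalg.norm(A-B),[R@(q[:2]-s[:2]) for q in(A,B)])
E
python3 fit.py
```

```text
top (130, 170, 12) [-0.24 -0.44]
top (-130, 170, 12) [-0.47  0.11]
top (125, -250, 150) [ 0.25 -1.  ]
top (-125, -250, 150) [1.14 0.06]
top (95, -56, 150) [-0.48 -0.92]
top (-95, -56, 150) [-1.18  0.13]
top (80, 173, 45) [-0.22 -0.05]
top (-80, 173, 45) [-0.77  0.07]
side (-130, -250, 0) [-1.65  2.38]
side (125, -250, 150) [0.7  0.14]
side (-125, -250, 150) [0.08 1.82]
side (125, -160, 150) [ 0.86 -1.11]
side (-125, -160, 150) [-1.12  0.36]
side (-130, 170, 12) [-1.12  0.16]
[539.5  -73.73   0.2 ]
top (135, 50, 50) [-0.16 -1.49]
top (135, -50, 50) [-0.19 -2.34]
top (121, 50, 50) [-1.12 -1.19]
top (121, -50, 50) [-1.13 -1.74]
top (-125, 10, 45) [0.83 0.25]
top (-125, -10, 45) [0.13 0.21]
side (-125, 0, 45) [-2.12  0.79]
side (-125, 0, 0) [-2.41  0.65]
side (121, -50, 50) [-0.68  1.  ]
side (121, -50, 0) [-0.65  1.1 ]
[442.59 330.66   0.44]
load [505.62  95.92  45.  ]
mouth [ 550.46 -128.65  105.  ]
home [ 564.17 -197.29   61.  ]
pivot [ 520.81 -286.51  156.  ]
top rung [523.03 -16.03  61.  ] 287.30161752795914 [array([138.8 ,  61.36]), array([-148.49,   58.26])]
side rung [525.33 -10.61  61.  ] 296.9797694818764 [array([146.95,  66.89]), array([-150.  ,   62.47])]
```

```bash
cat > over.py <<'E'
from plant import r
from geo import *
def box(x0,x1,y0,y1,z0,z1):
    P=np.array([(x,y,z) for x in(x0,x1) for y in(y0,y1) for z in(z0,z1)],float)
    E=[(0,1),(2,3),(4,5),(6,7),(0,2),(1,3),(4,6),(5,7),(0,4),(1,5),(2,6),(3,7)]
    return [(P[a],P[b]) for a,b in E]
STA=box(-125,125,-250,-160,12,150)+box(-130,130,-250,170,0,12)+box(-95,95,-160,-56,105,150)+box(72,88,-142,173,45,45)+box(-88,-72,-142,173,45,45)
PUS=box(-125,121,-10,10,15,45)+box(121,135,-50,50,0,50)
def draw(c,items,win,name,k=6):
    d=r.read_camera(c) if isinstance(c,str) else c
    x0,y0,x1,y1=win
    im=cv2.resize(d['img'][y0:y1,x0:x1],None,fx=k,fy=k,interpolation=cv2.INTER_CUBIC)[:,:,::-1].copy()
    for segs,p,col in items:
        W=pose(*p)
        for a,b in segs:
            uv=(proj(d,W(np.array([a,b])))-[x0,y0]+.5)*k
            cv2.line(im,tuple(int(v*8) for v in uv[0]),tuple(int(v*8) for v in uv[1]),col,1,cv2.LINE_AA,3)
    cv2.imwrite(name,im)
E
python3 - <<'E'
from over import *
s=(539.5,-73.73,.2);p=(440,328,.44)
draw('top',[(PUS,p,(255,255,0))],(170,200,240,300),'pics/o1.png')
draw('side',[(PUS,p,(255,255,0))],(195,165,285,225),'pics/o2.png',8)
draw('top',[(STA,s,(255,255,0))],(258,175,392,280),'pics/o3.png',5.5)
E
```

```text
(no output)
```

View pics/o1.png

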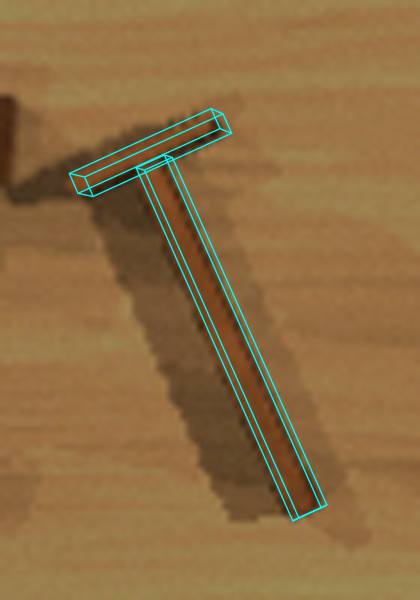

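View pics/o2.png

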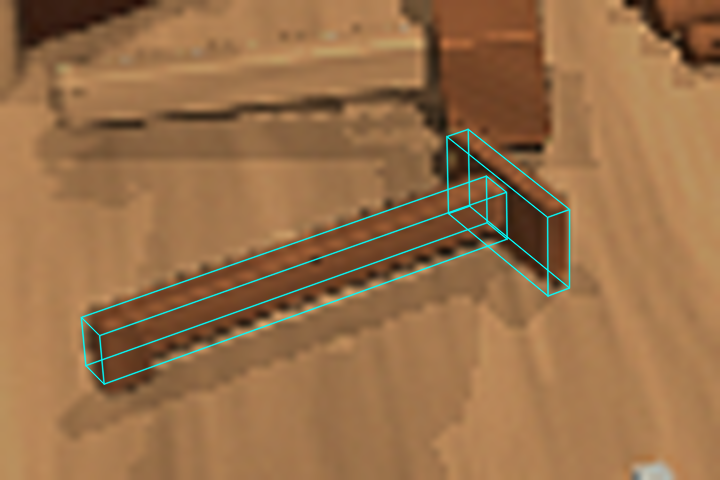

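View pics/o3.png

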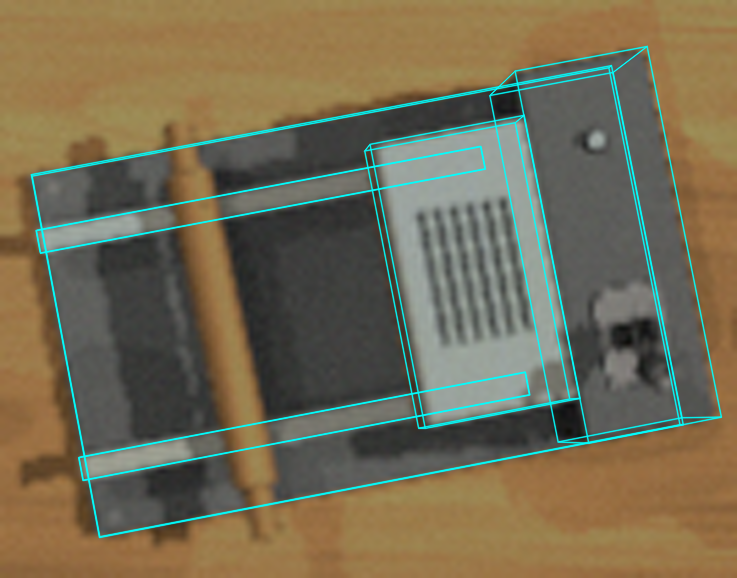

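```bash
python3 - <<'E'
from over import *
p=(437,323.5,.415)
draw('top',[(PUS,p,(255,255,0))],(180,205,230,295),'pics/o4.png',6.5)
draw('side',[(PUS,p,(255,255,0))],(195,165,285,225),'pics/o5.png',8)
a=cv2.imread('pics/o4.png');b=cv2.imread('pics/o5.png')
h=max(a.shape[0],480);o=np.zeros((h,a.shape[1]+b.shape[1],3),np.uint8);o[:a.shape[0],:a.shape[1]]=a;o[:480,a.shape[1]:]=b
o=cv2.resize(o,(int(o.shape[1]*.76),int(o.shape[0]*.76)));print(o.shape)
cv2.imwrite('pics/o6.png',o)
E
```

```text
(444, 794, 3)
```

View pics/o4.png

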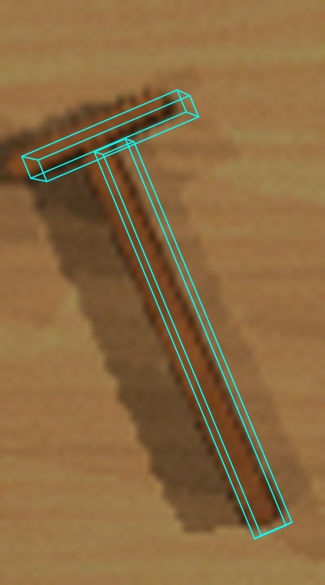

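View pics/o5.png

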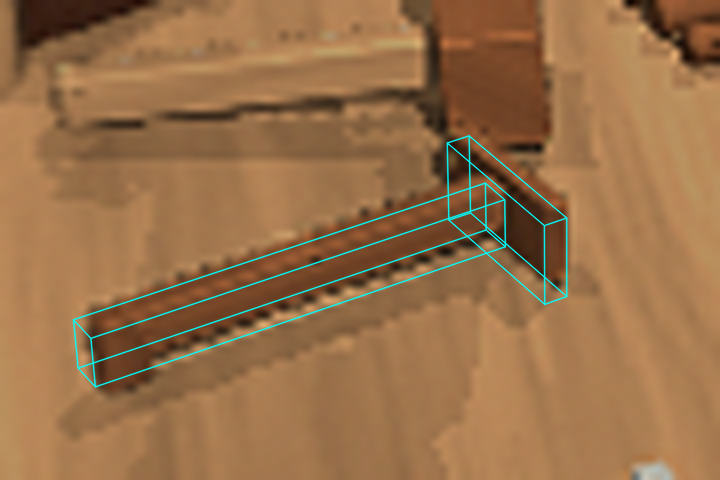

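```bash
cat > pfit.py <<'E'
from over import *
from scipy.optimize import minimize
def fitp(p0,verbose=True):
    T={}
    for c in('top','side'):
        d=r.read_camera(c)
        S=r.silhouettes('pusher_grip',c)
        uv=proj(d,[[p0[0],p0[1],30]])[0]
        best=None
        for s in S:
            m=s['pixels']; ys,xs=np.nonzero(m)
            if verbose: print(c,round(s['p'],2),m.sum(),xs.mean(),ys.mean(),uv)
            if best is None and np.hypot(xs.mean()-uv[0],ys.mean()-uv[1])<20: best=m
        if best is not None: T[c]=(d,best)
    K=4
    def iou(p,d,m):
        W=pose(*p[:3]); img=np.zeros((420*K,560*K),np.uint8)
        for bx in((-125,121,-10,10,15,45),(-125,-95,-10,10,0,45),(121,135,-50,50,0,50)):
            pts=np.unique(np.array([q for s in box(*bx) for q in s]),axis=0)
            uv=(proj(d,W(pts))+.5)*K
            cv2.fillConvexPoly(img,cv2.convexHull(uv.astype(np.float32)).astype(np.int32)[:,0],255)
        a=cv2.resize(img,(560,420),interpolation=cv2.INTER_AREA)/255.
        return np.minimum(a,m).sum()/np.maximum(a,m).sum()
    f=lambda p:-sum(iou((p[0]*10,p[1]*10,p[2]*.1),d,m) for d,m in T.values())
    best=None
    x0=np.array([p0[0]/10,p0[1]/10,p0[2]*10])
    for _ in range(3):
        s=minimize(f,x0,method='Nelder-Mead',options=dict(initial_simplex=x0+np.vstack([np.zeros(3),np.eye(3)*.7]),xatol=.01,fatol=1e-4));x0=s.x
    p=(s.x[0]*10,s.x[1]*10,s.x[2]*.1)
    print('fit',np.round(p,3),{c:round(iou(p,*T[c]),3) for c in T})
    return p,T
if __name__=='__main__':
    p,T=fitp((437,326,.42))
    for c,(d,m) in T.items():
        dd=dict(d); 
        draw(d,[(PUS,p,(255,255,0))],(180,205,230,295) if c=='top' else (195,165,285,225),f'pics/pf_{c}.png',6.5 if c=='top' else 8)
E
python3 pfit.py
```

```text
top 0.81 478 203.64225941422595 247.76569037656904 [208.29808051 255.95353006]
top 0.17 945 155.0179894179894 238.8962962962963 [208.29808051 255.95353006]
side 0.64 592 236.71114864864865 197.21621621621622 [231.77681865 199.24057902]
fit [438.079 331.161   0.445] {'top': np.float64(0.838), 'side': np.float64(0.87)}
```

View pics/pf_top.png

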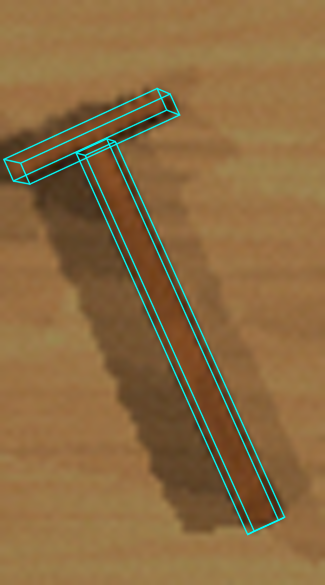

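View pics/pf_side.png

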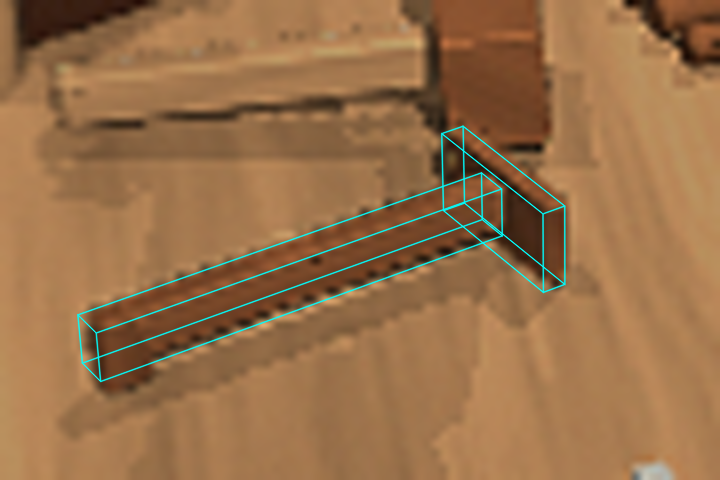

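The fit agrees in both views: grip at about (438, 329), yaw 0.44. I'll move above it now.

{"fn": "arm_command", "kwargs": {
  "gripper": [0,0,0,0,0,0,0,0,0,0,0,0],
  "offset": [
    [1.7,-2.3,-0.8],
    [1.7,-2.3,-0.8],
    [1.7,-2.3,-0.8],
    [1.7,-2.3,-0.8],
    [1.7,-2.3,-0.8],
    [1.7,-2.3,-0.8],
    [1.7,-2.3,-0.8],
    [1.7,-2.3,-0.8],
    [1.7,-2.3,-0.8],
    [1.7,-2.3,-0.8],
    [1.7,-2.3,-0.8],
    [1.7,-2.3,-0.8]
  ],
  "twist": [
    [0,0,3.85],
    [0,0,3.85],
    [0,0,3.85],
    [0,0,3.85],
    [0,0,3.85],
    [0,0,3.85],
    [0,0,3.85],
    [0,0,3.85],
    [0,0,3.85],
    [0,0,3.85],
    [0,0,3.85],
    [0,0,3.85]
  ],
  "grip_force": 40
}}

```text
clock: 4.15
position: [437.2, 329.9, 146.1]
ee_rot: [3.142, 0.0, -2.698]
force: [0.8, 0.3, -0.2]
opening: 1.006
```

{"fn": "arm_command", "kwargs": {
  "gripper": [0,0,0,0,0,0,1,1,1,1,1,1],
  "offset": [
    [0,0,-3],
    [0,0,-3],
    [0,0,-3],
    [0,0,-2.2],
    [0,0,-1.1],
    [0,0,0],
    [0,0,0],
    [0,0,0],
    [0,0,0],
    [0,0,0],
    [0,0,0],
    [0,0,0]
  ],
  "twist": [
    [0,0,0],
    [0,0,0],
    [0,0,0],
    [0,0,0],
    [0,0,0],
    [0,0,0],
    [0,0,0],
    [0,0,0],
    [0,0,0],
    [0,0,0],
    [0,0,0],
    [0,0,0]
  ]
}}

```text
clock: 5.15
position: [436.9, 331.3, 24.2]
ee_rot: [3.141, 0.001, -2.701]
force: [-1.4, -0.6, 7.6]
opening: 0.227
```

{"fn": "arm_command", "kwargs": {
  "gripper": [1,1,1,1],
  "offset": [
    [0,0,0],
    [0,0,0],
    [0,0,0],
    [0,0,0]
  ],
  "twist": [
    [0,0,0],
    [0,0,0],
    [0,0,0],
    [0,0,0]
  ]
}}

```text
clock: 5.48
position: [436.9, 331.3, 24.2]
ee_rot: [3.141, 0.001, -2.701]
force: [-1.9, -0.8, 11.3]
opening: 0.23
```

{"fn": "arm_command", "kwargs": {
  "gripper": [1,1,1,1,1,1,1,1,1,1,1,1],
  "offset": [
    [0,0,1],
    [0,0,3],
    [0,0,3],
    [0,0,3],
    [0,0,2],
    [0.3,-1,0],
    [0.3,-1,0],
    [0.3,-1,0],
    [0.3,-1,0],
    [0.3,-1,0],
    [0.3,-1,0],
    [0.3,-1,0]
  ],
  "twist": [
    [0,0,0],
    [0,0,0],
    [0,0,0],
    [0,0,0],
    [0,0,0],
    [0,0,-6],
    [0,0,-6],
    [0,0,-6],
    [0,0,-6],
    [0,0,-6],
    [0,0,-6],
    [0,0,-6]
  ]
}}

```text
clock: 6.48
position: [457.5, 260.5, 144.0]
ee_rot: [3.141, 0.0, 2.844]
force: [0.0, -0.0, -0.8]
opening: 0.226
```

{"fn": "arm_command", "kwargs": {
  "gripper": [1,1,1,1,1,1,1,1,1,1,1,1],
  "offset": [
    [0.3,-1,0],
    [0.3,-1,0],
    [0.3,-1,0],
    [0.3,-1,0],
    [0.3,-1,0],
    [0.3,-1,0],
    [0.3,-1,0],
    [0.3,-1,0],
    [0.3,0,0],
    [0.3,0,0],
    [0,0,0],
    [0,0,0]
  ],
  "twist": [
    [0,0,-6],
    [0,0,-6],
    [0,0,-6],
    [0,0,-6],
    [0,0,-6],
    [0,0,-6],
    [0,0,-6],
    [0,0,-6],
    [0,0,-6],
    [0,0,-6],
    [0,0,-1.8],
    [0,0,0]
  ]
}}

```text
clock: 7.48
position: [487.6, 180.9, 144.0]
ee_rot: [3.141, -0.0, 1.768]
force: [0.0, 0.7, -1.6]
opening: 0.228
```

```bash
python3 look.py b side top
```

```text
(no output)
```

View pics/top_b.png

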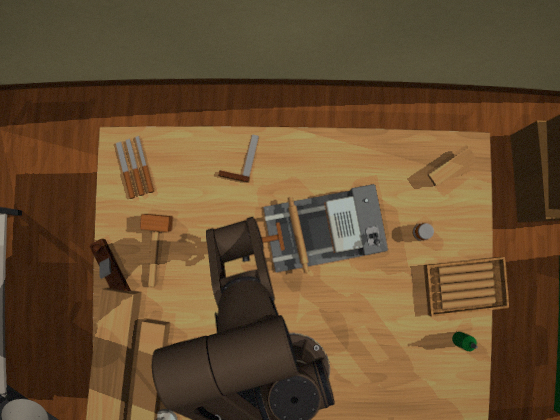

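View pics/side_b.png

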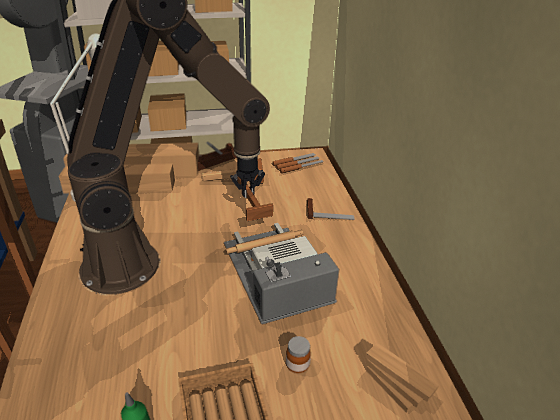

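```bash
python3 - <<'E'
from over import *
up=[(a+[0,0,119.8],b+[0,0,119.8]) for a,b in PUS]
p=(487.6,180.9,-1.373)
draw('top',[(up,p,(255,255,0))],(225,190,345,275),'pics/o7.png',6.5)
draw('side',[(up,p,(255,255,0))],(215,165,295,235),'pics/o8.png',8)
E
```

```text
(no output)
```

View pics/o7.png

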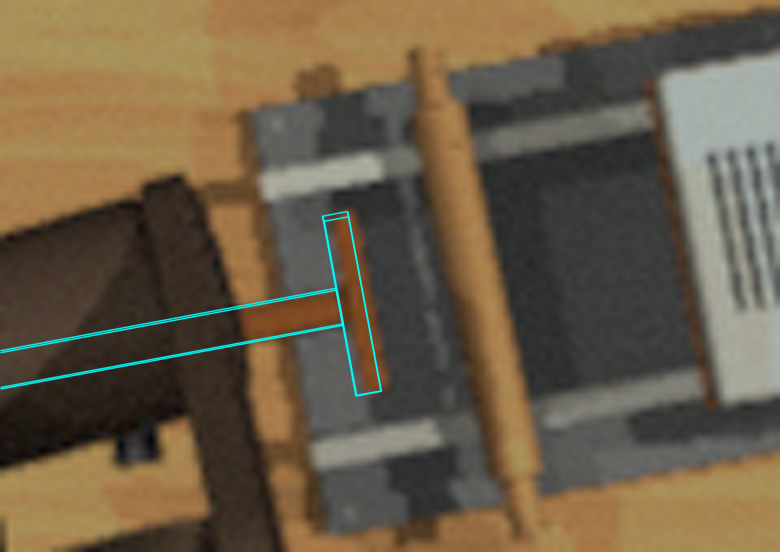

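View pics/o8.png

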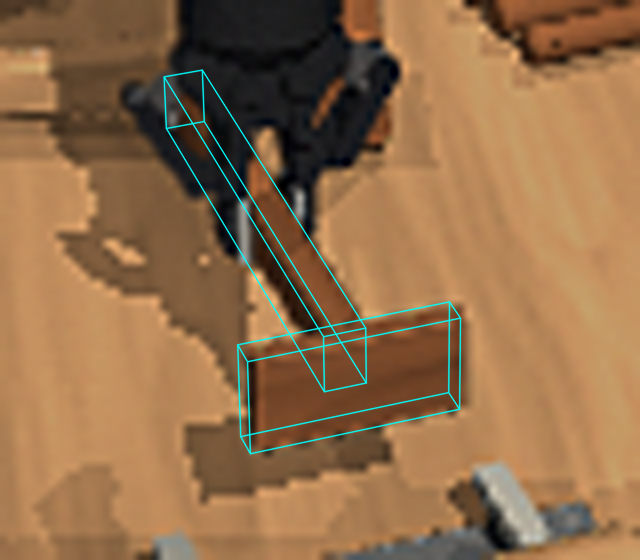

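{"fn": "arm_command", "kwargs": {
  "gripper": [1,1,1,1,1,1,1,1,1,1,1,1],
  "offset": [
    [0,0,-2],
    [0,0,-2.5],
    [0,0,-2.3],
    [0,0,-1.5],
    [0,0,-0.8],
    [0.08,-0.39,0],
    [0.08,-0.39,0],
    [0.08,-0.39,0],
    [0.08,-0.39,0],
    [0.06,-0.29,0],
    [0.06,-0.29,0],
    [0.06,-0.29,0]
  ],
  "twist": [
    [0,0,0],
    [0,0,0],
    [0,0,0],
    [0,0,0],
    [0,0,0],
    [0,0,0],
    [0,0,0],
    [0,0,0],
    [0,0,0],
    [0,0,0],
    [0,0,0],
    [0,0,0]
  ]
}}

```text
clock: 8.68
position: [492.8, 156.3, 52.7]
ee_rot: [3.141, -0.0, 1.77]
force: [0.1, 0.0, -0.7]
opening: 0.226
```

{"fn": "arm_command", "kwargs": {
  "gripper": [1,1,1,1,1,1,1,1,1,1,1,1],
  "offset": [
    [0.06,-0.29,0],
    [0.06,-0.29,0],
    [0.06,-0.29,0],
    [0.06,-0.29,0],
    [0.06,-0.29,0],
    [0.06,-0.29,0],
    [0.06,-0.29,0],
    [0.06,-0.29,0],
    [0.06,-0.29,0],
    [0.06,-0.29,0],
    [0.06,-0.29,0],
    [0.06,-0.29,0]
  ],
  "twist": [
    [0,0,0],
    [0,0,0],
    [0,0,0],
    [0,0,0],
    [0,0,0],
    [0,0,0],
    [0,0,0],
    [0,0,0],
    [0,0,0],
    [0,0,0],
    [0,0,0],
    [0,0,0]
  ]
}}

```text
clock: 9.68
position: [499.7, 121.6, 52.3]
ee_rot: [-3.142, -0.0, 1.77]
force: [0.8, 0.0, -1.0]
opening: 0.23
```

```bash
python3 look.py c side top; python3 -c "
import cv2
a=cv2.imread('pics/top_c.png')[185:285,225:345];b=cv2.imread('pics/side_c.png')[165:315,205:335]
cv2.imwrite('pics/tc.png',cv2.resize(a,None,fx=6,fy=6,interpolation=2));cv2.imwrite('pics/sc.png',cv2.resize(b,None,fx=4,fy=4,interpolation=2))"
```

```text
(no output)
```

View pics/tc.png

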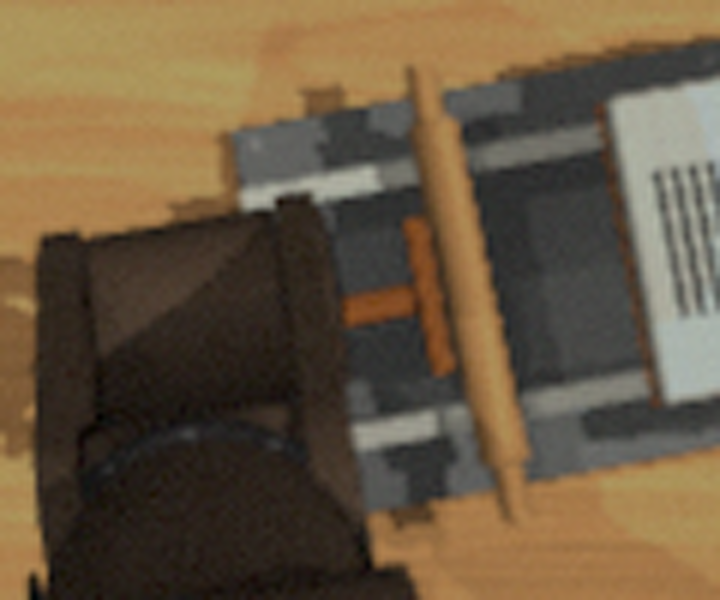

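View pics/sc.png

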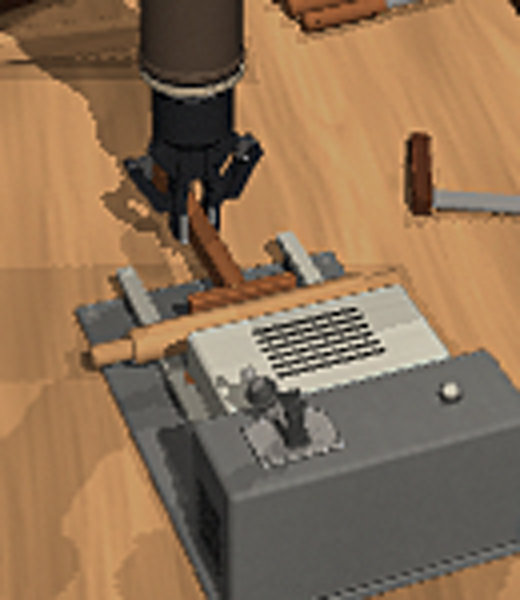

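{"fn": "arm_command", "kwargs": {
  "gripper": [1,1,1,1,1,1,1,1,1,1,1,1],
  "offset": [
    [0.07,-0.34,0],
    [0.07,-0.34,0],
    [0.07,-0.34,0],
    [0.07,-0.34,0],
    [0.07,-0.34,0],
    [0.07,-0.34,0],
    [0.07,-0.34,0],
    [0.07,-0.34,0],
    [0.07,-0.34,0],
    [0.07,-0.34,0],
    [0.07,-0.34,0],
    [0.07,-0.34,0]
  ],
  "twist": [
    [0,0,0],
    [0,0,0],
    [0,0,0],
    [0,0,0],
    [0,0,0],
    [0,0,0],
    [0,0,0],
    [0,0,0],
    [0,0,0],
    [0,0,0],
    [0,0,0],
    [0,0,0]
  ]
}}

```text
clock: 10.78
position: [508.1, 80.7, 52.3]
ee_rot: [-3.142, 0.0, 1.77]
force: [0.7, -0.1, -2.5]
opening: 0.232
```

{"fn": "arm_command", "kwargs": {
  "gripper": [1,1,1,1,1,1,1,1,1,1,1,1],
  "offset": [
    [0.07,-0.34,0],
    [0.07,-0.34,0],
    [0.07,-0.34,0],
    [0.07,-0.34,0],
    [0.07,-0.34,0],
    [0.07,-0.34,0],
    [0.07,-0.34,0],
    [0.07,-0.34,0],
    [0.07,-0.34,0],
    [0.07,-0.34,0],
    [0.07,-0.34,0],
    [0.07,-0.34,0]
  ],
  "twist": [
    [0,0,0],
    [0,0,0],
    [0,0,0],
    [0,0,0],
    [0,0,0],
    [0,0,0],
    [0,0,0],
    [0,0,0],
    [0,0,0],
    [0,0,0],
    [0,0,0],
    [0,0,0]
  ]
}}

```text
clock: 11.78
position: [516.5, 40.0, 52.3]
ee_rot: [3.142, 0.0, 1.771]
force: [-0.4, 0.3, -1.2]
opening: 0.223
```

```bash
cat > zz.py <<'E'
import cv2,subprocess,sys
t=sys.argv[1]
subprocess.run(['python3','look.py',t,'side','top'])
a=cv2.imread(f'pics/top_{t}.png')[170:290,255:395];b=cv2.imread(f'pics/side_{t}.png')[195:325,210:350]
cv2.imwrite('pics/t'+t+'z.png',cv2.resize(a,None,fx=5,fy=5,interpolation=2));cv2.imwrite('pics/s'+t+'z.png',cv2.resize(b,None,fx=4.5,fy=4.5,interpolation=2))
E
python3 zz.py d
```

```text
(no output)
```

View pics/tdz.png

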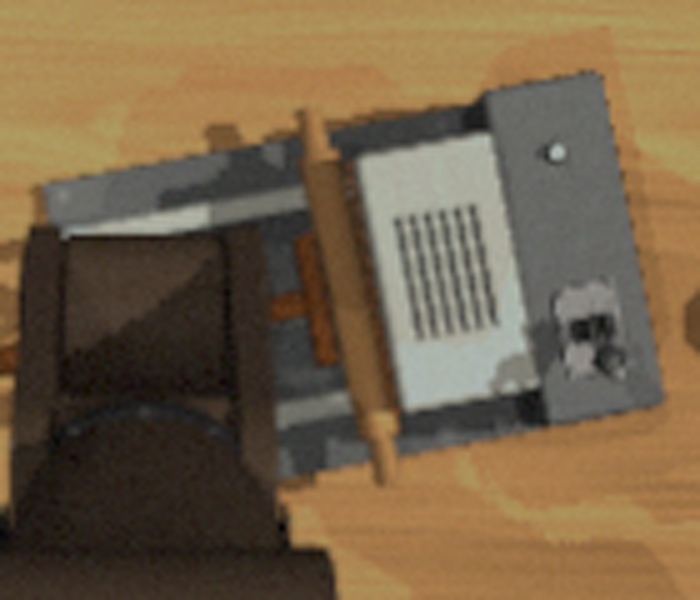

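View pics/sdz.png

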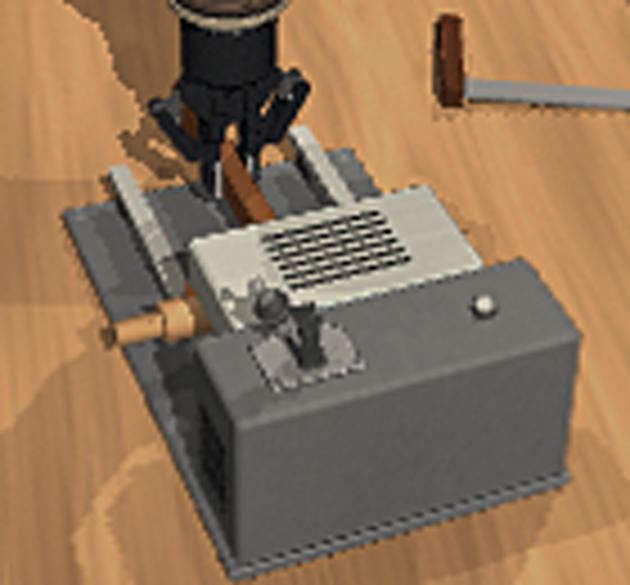

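{"fn": "arm_command", "kwargs": {
  "gripper": [1,1,1,1,1,1,1,1,1,1,1,1],
  "offset": [
    [0.07,-0.34,0],
    [0.07,-0.34,0],
    [0.07,-0.34,0],
    [0.07,-0.34,0],
    [0.07,-0.34,0],
    [0.07,-0.34,0],
    [0.07,-0.34,0],
    [0.07,-0.34,0],
    [0.07,-0.34,0],
    [0.07,-0.34,0],
    [0.07,-0.34,0],
    [0.07,-0.34,0]
  ],
  "twist": [
    [0,0,0],
    [0,0,0],
    [0,0,0],
    [0,0,0],
    [0,0,0],
    [0,0,0],
    [0,0,0],
    [0,0,0],
    [0,0,0],
    [0,0,0],
    [0,0,0],
    [0,0,0]
  ]
}}

```text
clock: 12.88
position: [524.9, -0.8, 52.3]
ee_rot: [-3.142, -0.0, 1.77]
force: [-0.1, 0.1, -0.8]
opening: 0.224
```

{"fn": "arm_command", "kwargs": {
  "gripper": [1,1,1,1,1,1,1,1,1,1,1,1],
  "offset": [
    [0.07,-0.34,0],
    [0.07,-0.34,0],
    [0.07,-0.34,0],
    [0.07,-0.34,0],
    [0.07,-0.34,0],
    [0.07,-0.34,0],
    [0.07,-0.34,0],
    [0.07,-0.34,0],
    [0.04,-0.2,0],
    [0.04,-0.2,0],
    [0.02,-0.1,0],
    [0.02,-0.1,0]
  ],
  "twist": [
    [0,0,0],
    [0,0,0],
    [0,0,0],
    [0,0,0],
    [0,0,0],
    [0,0,0],
    [0,0,0],
    [0,0,0],
    [0,0,0],
    [0,0,0],
    [0,0,0],
    [0,0,0]
  ]
}}

```text
clock: 13.88
position: [531.7, -33.8, 52.3]
ee_rot: [3.142, -0.0, 1.77]
force: [-0.1, 0.4, -1.2]
opening: 0.224
```

```bash
python3 zz.py e
```

View pics/tez.png

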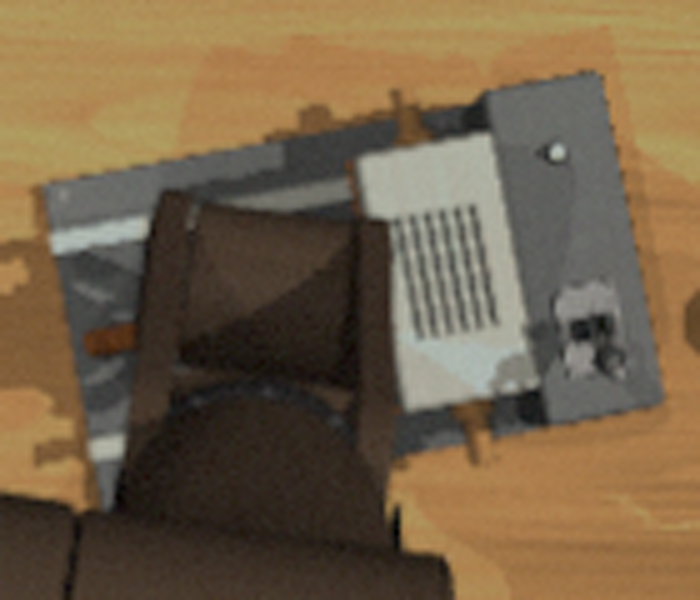

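{"fn": "arm_command", "kwargs": {
  "gripper": [1,1,1,1,1,1,1,1,1,1],
  "offset": [
    [0.02,-0.1,0],
    [0.02,-0.1,0],
    [0.02,-0.1,0],
    [0.02,-0.1,0],
    [0.02,-0.1,0],
    [0.02,-0.1,0],
    [0.02,-0.1,0],
    [0.02,-0.1,0],
    [0.02,-0.1,0],
    [0.02,-0.1,0]
  ],
  "twist": [
    [0,0,0],
    [0,0,0],
    [0,0,0],
    [0,0,0],
    [0,0,0],
    [0,0,0],
    [0,0,0],
    [0,0,0],
    [0,0,0],
    [0,0,0]
  ]
}}

```text
clock: 14.82
position: [533.7, -43.8, 52.3]
ee_rot: [-3.142, 0.0, 1.771]
force: [0.0, 0.5, -1.5]
opening: 0.225
```

{"fn": "arm_command", "kwargs": {
  "gripper": [1,1],
  "offset": [
    [0.02,-0.1,0],
    [0.02,-0.1,0]
  ],
  "twist": [
    [0,0,0],
    [0,0,0]
  ]
}}

```text
clock: 14.98
position: [534.1, -45.8, 52.3]
ee_rot: [3.142, -0.0, 1.771]
force: [0.1, 2.5, -0.4]
opening: 0.23
```

{"fn": "arm_command", "kwargs": {
  "gripper": [1,1],
  "offset": [
    [0.02,-0.1,0],
    [0.02,-0.1,0]
  ],
  "twist": [
    [0,0,0],
    [0,0,0]
  ]
}}

```text
clock: 15.15
position: [534.2, -46.4, 52.2]
ee_rot: [-3.141, -0.002, 1.77]
force: [1.6, 33.1, 0.4]
opening: 0.224
```

{"fn": "arm_command", "kwargs": {
  "gripper": [1,1],
  "offset": [
    [-0.02,0.1,0],
    [0,0,0]
  ],
  "twist": [
    [0,0,0],
    [0,0,0]
  ]
}}

```text
clock: 15.32
position: [534.3, -46.1, 52.3]
ee_rot: [3.142, -0.0, 1.77]
force: [0.5, 9.7, -1.7]
opening: 0.23
```

```bash
cat > rchk.py <<'E'
from over import *
s=(539.5,-73.73,.2)
RUN=box(-110,110,-142,-110,45,77)+box(-146,146,-136,-116,51,71)
d=r.read_camera('top')
draw(d,[(RUN,s,(255,255,0)),(STA,s,(0,255,0))],(315,175,375,275),'pics/rc.png',6)
draw(d,[],(315,175,375,275),'pics/rc0.png',6)
cv2.imwrite('pics/rcc.png',np.hstack([cv2.imread('pics/rc0.png'),cv2.imread('pics/rc.png')]))
d=r.read_camera('side')
draw(d,[],(225,215,325,285),'pics/sc0.png',7)
E
python3 rchk.py
```

```text
(no output)
```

View pics/rcc.png

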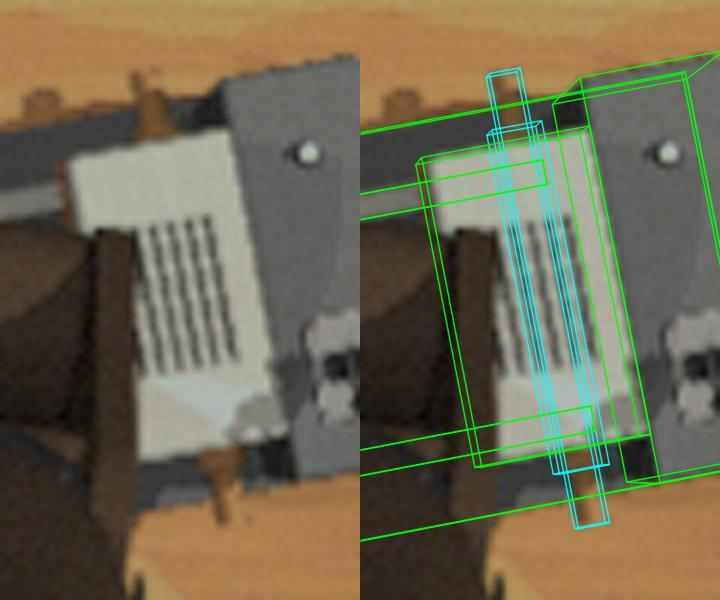

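View pics/sc0.png

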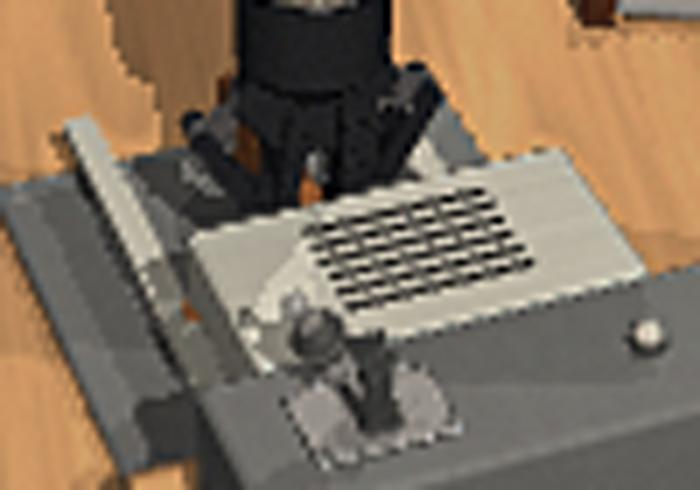

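{"fn": "arm_command", "kwargs": {
  "gripper": [1,1,1,1,1,1,1,1,1,1,1,1],
  "offset": [
    [-0.02,0.1,0],
    [-0.06,0.3,0],
    [-0.2,1,0],
    [-0.4,2,0],
    [-0.6,3,0],
    [-0.6,3,0],
    [-0.6,3,0],
    [-0.6,3,0],
    [-0.6,3,0],
    [-0.6,3,0],
    [-0.6,3,0],
    [-0.6,3,0]
  ],
  "twist": [
    [0,0,0],
    [0,0,0],
    [0,0,0],
    [0,0,0],
    [0,0,0],
    [0,0,0],
    [0,0,0],
    [0,0,0],
    [0,0,0],
    [0,0,0],
    [0,0,0],
    [0,0,0]
  ]
}}

```text
clock: 16.42
position: [478.4, 229.2, 52.3]
ee_rot: [-3.141, 0.0, 1.771]
force: [-0.5, -0.1, -1.8]
opening: 0.224
```

```bash
python3 zz.py f
```

```text
(no output)
```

View pics/tfz.png

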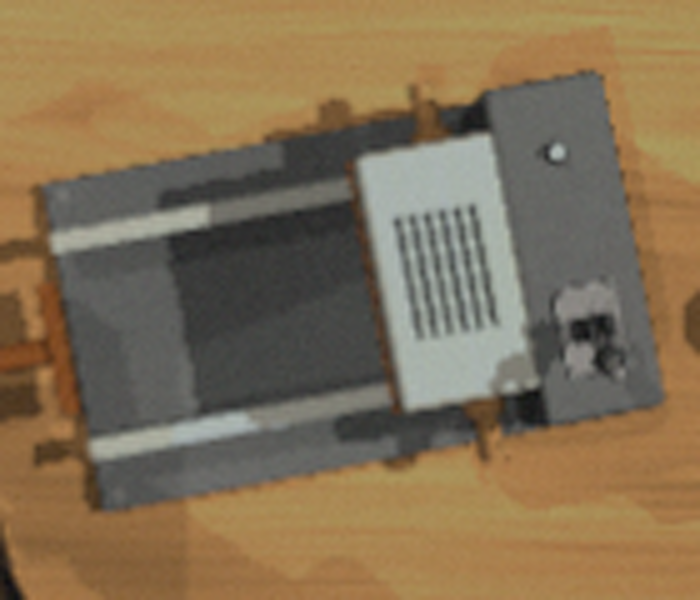

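View pics/sfz.png

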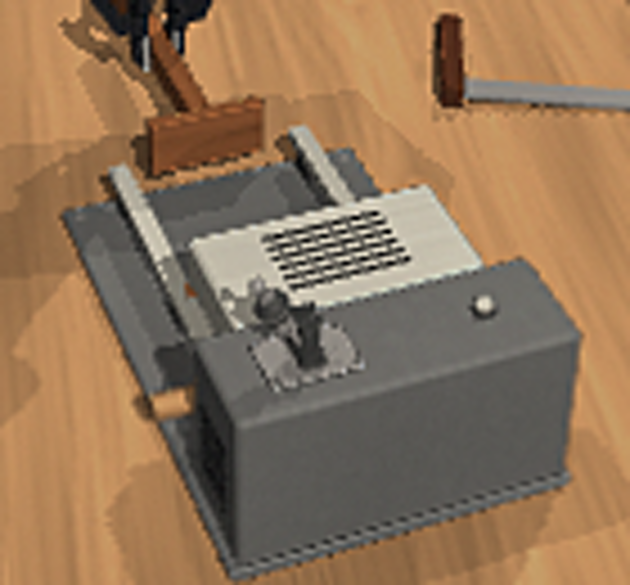

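Rung ends at (413,90) and (486,455) match the home slope, so it stayed square at home. Next I lay the pusher down.

{"fn": "arm_command", "kwargs": {
  "gripper": [1,1,1,1,1,1,1,1,1,1,1,1],
  "offset": [
    [-0.5,2.4,0],
    [-0.5,2.4,0],
    [-0.3,1.5,0],
    [-0.2,0.8,0],
    [0,0,0],
    [0,0,-0.8],
    [0,0,-0.8],
    [0,0,-0.6],
    [0,0,-0.3],
    [0,0,-0.2],
    [0,0,-0.1],
    [0,0,0]
  ],
  "twist": [
    [0,0,0],
    [0,0,0],
    [0,0,0],
    [0,0,0],
    [0,0,0],
    [0,0,0],
    [0,0,0],
    [0,0,0],
    [0,0,0],
    [0,0,0],
    [0,0,0],
    [0,0,0]
  ]
}}

```text
clock: 17.52
position: [464.5, 297.7, 24.3]
ee_rot: [-3.141, 0.0, 1.77]
force: [-0.0, -0.2, -0.5]
opening: 0.23
```

{"fn": "arm_command", "kwargs": {
  "gripper": [1,1],
  "offset": [
    [0,0,-0.1],
    [0,0,0]
  ],
  "twist": [
    [0,0,0],
    [0,0,0]
  ]
}}

```text
clock: 17.68
position: [464.6, 297.8, 24.2]
ee_rot: [3.142, 0.0, 1.77]
force: [-3.8, -4.9, 22.1]
opening: 0.226
```

{"fn": "arm_command", "kwargs": {
  "gripper": [0.7,0.5,0.3,0,0,0,0,0,0,0,0,0],
  "offset": [
    [0,0,0.03],
    [0,0,0],
    [0,0,0],
    [0,0,0],
    [0,0,0],
    [0,0,0],
    [0,0,0],
    [0,0,1],
    [0,0,2],
    [0,0,3],
    [0,0,4],
    [0,0,4]
  ],
  "twist": [
    [0,0,0],
    [0,0,0],
    [0,0,0],
    [0,0,0],
    [0,0,0],
    [0,0,0],
    [0,0,0],
    [0,0,0],
    [0,0,0],
    [0,0,0],
    [0,0,0],
    [0,0,0]
  ]
}}

```text
clock: 18.68
position: [463.7, 297.9, 165.3]
ee_rot: [-3.14, 0.0, 1.77]
force: [1.6, 0.8, -0.3]
opening: 0.999
```

```bash
python3 look.py g side top
```

```text
(no output)
```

View pics/side_g.png

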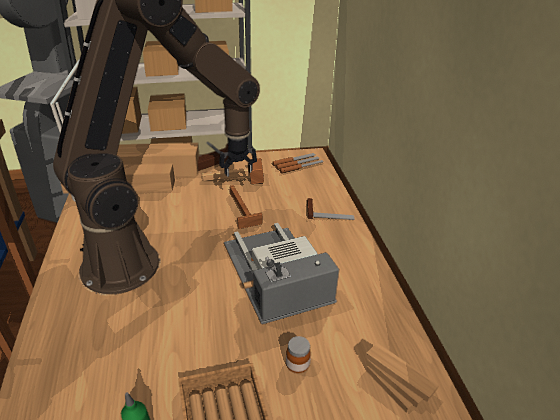

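```bash
python3 - <<'E'
from over import *
s=(539.5,-73.73,.2)
d=r.read_camera('side'); 
draw(d,[(STA,s,(255,255,0))],(240,225,345,325),'pics/q1.png',6)
draw(d,[],(255,235,315,290),'pics/q2.png',10)
W=pose(*s)
for c in('side','top'):
    d=r.read_camera(c)
    for n,P in dict(pivot=(-60,-205,156),coll=(-60-24.4,-205,200.8),tip=(-60-38.4,-205,226.2)).items(): print(c,n,proj(d,W(P)))
    for n in('switch_pivot','collar_grip'): print([(round(x['p'],2),x['position'][1]*560,x['position'][0]*420) for x in r.mark_of(n,c)])
d=r.read_camera('top');draw(d,[],(350,215,395,260),'pics/q3.png',12)
E
```

```text
side pivot [[277.14700444 273.54385939]]
side coll [[269.4971943  264.12686999]]
side tip [[264.92280139 258.56964248]]
[(0.62, 276.528, 270.69)]
[(0.39, 270.088, 262.71)]
top pivot [[373.38394975 234.93348078]]
top coll [[376.92753476 241.31370275]]
top tip [[379.02310648 245.12238057]]
[(0.6, 374.416, 233.604)]
[(0.36, 375.08799999999997, 242.08800000000002)]
```

View pics/q1.png

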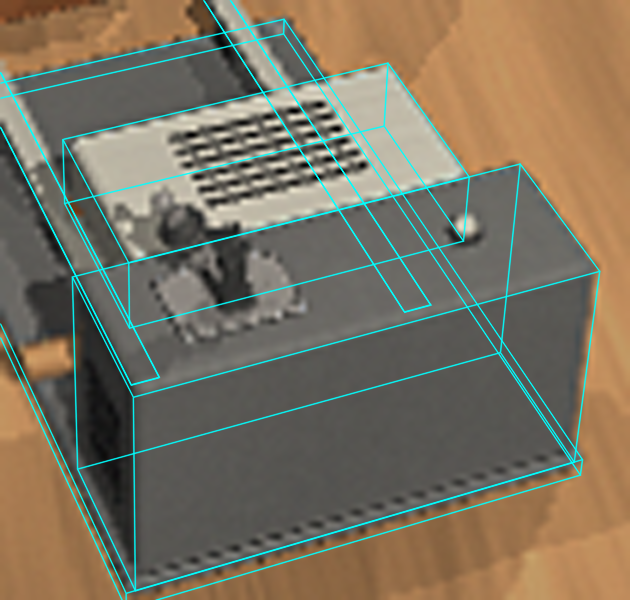

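View pics/q2.png

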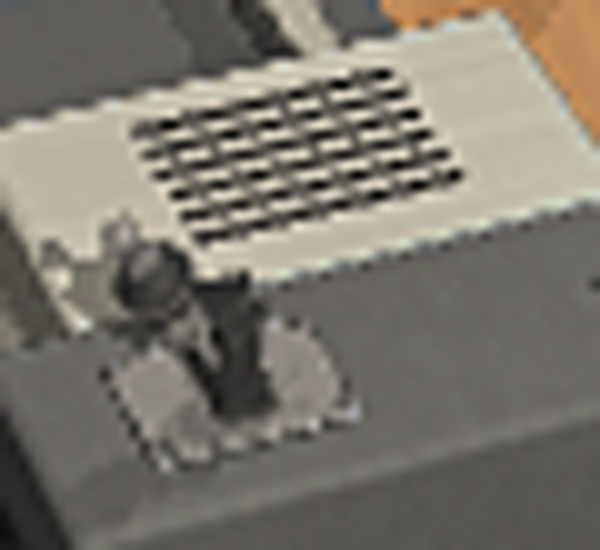

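View pics/q3.png

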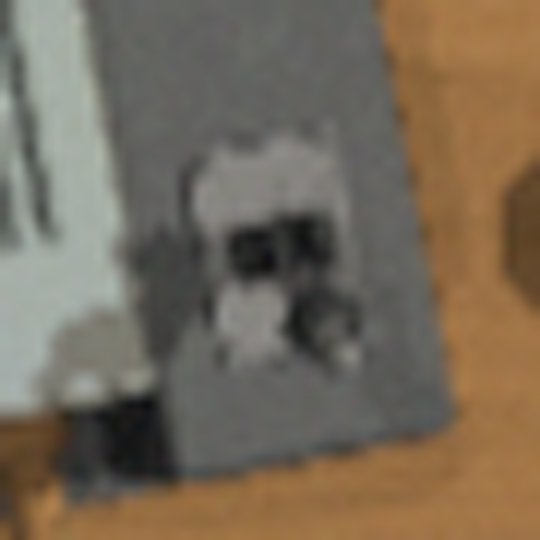

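```bash
python3 - <<'E'
from over import *
s=(539.5,-73.73,.2);W=pose(*s)
GATE=box(-68,-52,-220,-190,150,185)+box(-68,-52,-220,-190,150,200)
def ln(th,y=0):
    a=np.array([-60,-205.,156]);u=np.array([-np.sin(th),0,np.cos(th)]);return [(a,a+80*u)]
draw('side',[(GATE,s,(255,255,0)),(ln(.5),s,(0,255,0))],(255,235,315,290),'pics/g1.png',10)
draw('top',[(GATE,s,(255,255,0)),(ln(.5),s,(0,255,0))],(350,215,395,260),'pics/g2.png',12)
a=cv2.imread('pics/g1.png');b=cv2.imread('pics/g2.png');b=cv2.resize(b,(550,550))
cv2.imwrite('pics/g.png',cv2.resize(np.hstack([a,b]),(798,382)))
E
```

```text
(no output)
```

View pics/g.png

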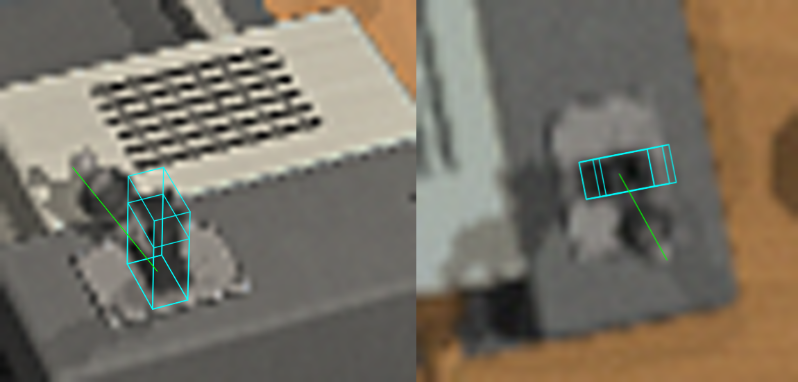

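{"fn": "arm_command", "kwargs": {
  "gripper": [0,0,0,0,0,0,0,0,0,0,0,0],
  "offset": [
    [0.25,-1,3],
    [0.25,-1,3],
    [0.25,-1,3],
    [0.25,-1,3],
    [0.25,-3.3,0],
    [0.25,-3.3,0],
    [0.25,-3.3,0],
    [0.25,-3.3,0],
    [0.25,-3.3,0],
    [0.25,-3.3,0],
    [0.25,-3.3,0],
    [0.25,-3.3,0]
  ],
  "twist": [
    [0,0,-5],
    [0,0,-5],
    [0,0,-5],
    [0,0,-5],
    [0,0,-5],
    [0,0,-5],
    [0,0,-5],
    [0,0,-5],
    [0,0,-5],
    [0,0,-5],
    [0,0,-5],
    [0,0,-5]
  ],
  "grip_force": 20
}}

```text
clock: 20.28
position: [494.2, -7.3, 283.3]
ee_rot: [-3.141, 0.0, 0.719]
force: [0.8, 0.3, 0.7]
opening: 0.994
```

{"fn": "arm_command", "kwargs": {
  "gripper": [0,0,0,0,0,0,0,0,0,0,0,0],
  "offset": [
    [-0.3,-2.9,0],
    [-0.3,-2.9,0],
    [-0.3,-2.9,0],
    [-0.3,-2.9,0],
    [-0.3,-2.9,0],
    [-0.3,-2.9,0],
    [-0.3,-2.9,0],
    [-0.3,-2.9,0],
    [-0.3,-2.9,0],
    [-0.3,-2.9,0],
    [0,0,0],
    [0,0,0]
  ],
  "twist": [
    [0,0,-5],
    [0,0,-5],
    [0,0,-5],
    [0,0,-5],
    [0,0,-5],
    [0,0,-5],
    [0.95,-4.68,0],
    [0.95,-4.68,0],
    [0.95,-4.68,0],
    [0.95,-4.68,0],
    [0.95,-4.68,0],
    [0.95,-4.68,0]
  ]
}}

```text
clock: 21.28
position: [464.3, -296.8, 283.7]
ee_rot: [3.14, -0.501, 0.198]
force: [0.4, 1.6, -0.7]
opening: 0.998
```

```bash
cat > err.py <<'E'
from plant import r
import numpy as np,sys
from scipy.spatial.transform import Rotation as R
np.set_printoptions(precision=3,suppress=True)
# args: theta(lever lean toward -x), dist of TCP from hinge, hand tilt
th,dist,tilt=map(float,sys.argv[1:4])
s=r.state()
Rs=R.from_euler('z',.2)
piv=np.array([539.5,-73.73,0])+Rs.apply([-60,-205,156])
u=Rs.apply([-np.sin(th),0,np.cos(th)])
tgt=piv+dist*u
Rt=R.from_rotvec(Rs.apply([0,-tilt,0]))*R.from_euler('xyz',[np.pi,0,.2])
Rc=R.from_euler('xyz',s['ee_rot'])
print('pos err cm',(tgt-s['position'])/10,'rot deg',np.degrees((Rt*Rc.inv()).as_rotvec()),'u',u)
print('tgt',tgt,'q',s['joint_pos'],'F',s['force'],'T',s['torque'],'clk',s['clock'],'op',s['opening'])
E
python3 err.py 0.5 126 0.5
```

```text
pos err cm [-0.204 -0.174 -1.715] rot deg [0.079 0.049 0.189] u [-0.47  -0.095  0.878]
tgt [ 462.22  -298.565  266.575] q [-0.911  0.193  2.053  0.662  0.772  0.008] F [ 0.396  1.555 -0.689] T [-0.034  0.175  0.014] clk 21.2833 op 0.997914153527926
```

{"fn": "arm_command", "kwargs": {
  "gripper": [0,0,0,0,0],
  "offset": [
    [-0.2,-0.15,-1.7],
    [0.7,0.14,-1.3],
    [0.7,0.14,-1.3],
    [0.7,0.14,-1.3],
    [0,0,0]
  ],
  "twist": [
    [0,0,0],
    [0,0,0],
    [0,0,0],
    [0,0,0],
    [0,0,0]
  ]
}}

```text
clock: 21.7
position: [483.4, -290.9, 225.1]
ee_rot: [-3.137, -0.495, 0.198]
force: [0.1, 0.5, -1.0]
opening: 1.002
```

```bash
python3 zz.py h; python3 err.py 0.5 51 0.5; python3 -c "
import cv2
a=cv2.imread('pics/top_h.png')[190:270,330:420];b=cv2.imread('pics/side_h.png')[210:290,235:325]
cv2.imwrite('pics/thz.png',cv2.resize(a,None,fx=6,fy=6,interpolation=2));cv2.imwrite('pics/shz.png',cv2.resize(b,None,fx=7,fy=7,interpolation=2))"
```

```text
pos err cm [ 1.404  0.001 -2.637] rot deg [-0.073 -0.24  -0.031] u [-0.47  -0.095  0.878]
tgt [ 497.46  -291.421  200.757] q [-0.869  0.29   2.094  0.76   0.653 -0.09 ] F [-0.938 -0.234 -0.174] T [-0.047  0.221  0.017] clk 21.8 op 0.9962752776380573
```

View pics/thz.png

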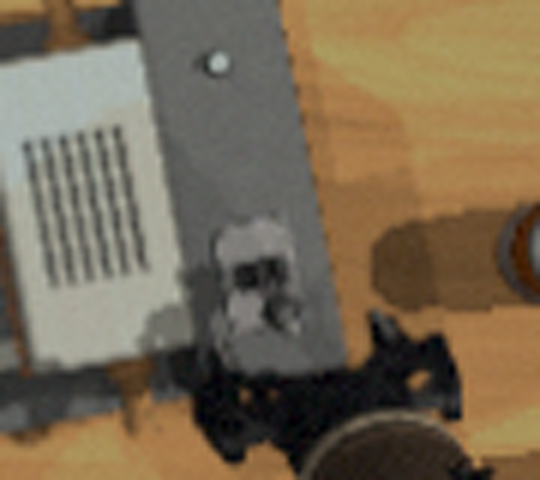

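View pics/shz.png

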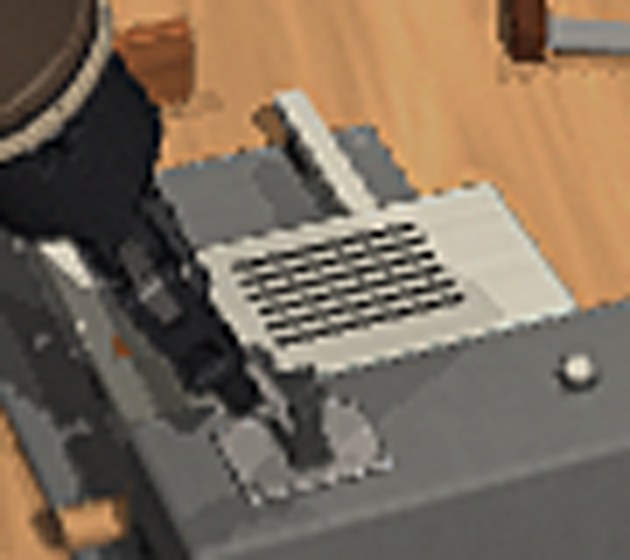

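{"fn": "arm_command", "kwargs": {
  "gripper": [0,0,0,0],
  "offset": [
    [0.5,0,-0.9],
    [0.5,0,-0.9],
    [0.4,0,-0.8],
    [0,0,0]
  ],
  "twist": [
    [0,0,0],
    [0,0,0],
    [0,0,0],
    [0,0,0]
  ]
}}

```text
clock: 22.13
position: [497.8, -291.4, 199.9]
ee_rot: [-3.139, -0.496, 0.199]
force: [-0.8, 1.5, -0.7]
opening: 1.0
```

```bash
python3 err.py 0.5 51 0.5
```

```text
pos err cm [-0.039 -0.006  0.083] rot deg [-0.071 -0.245 -0.018] u [-0.47  -0.095  0.878]
tgt [ 497.46  -291.421  200.757] q [-0.845  0.346  2.099  0.823  0.598 -0.145] F [-0.811  1.476 -0.709] T [-0.079  0.231  0.04 ] clk 22.1333 op 1.0004080746281816
```

{"fn": "arm_command", "kwargs": {
  "gripper": [0.5,0.6,0.65,0.7,0.7,0.7],
  "offset": [
    [0,0,0.05],
    [0,0,0],
    [0,0,0],
    [0,0,0],
    [0,0,0],
    [0,0,0]
  ],
  "twist": [
    [0,0,0],
    [0,0,0],
    [0,0,0],
    [0,0,0],
    [0,0,0],
    [0,0,0]
  ],
  "grip_force": 20
}}

```text
clock: 22.63
position: [496.9, -289.8, 201.9]
ee_rot: [-3.137, -0.497, 0.2]
force: [-5.9, 9.0, 7.1]
opening: 0.3
```

{"fn": "arm_command", "kwargs": {
  "gripper": [0.8,0.8,1,1,1],
  "offset": [
    [0,0,0],
    [0,0,0],
    [0,0,0],
    [0,0,0],
    [0,0,0]
  ],
  "twist": [
    [0,0,0],
    [0,0,0],
    [0,0,0],
    [0,0,0],
    [0,0,0]
  ]
}}

```text
clock: 23.05
position: [496.6, -289.1, 202.0]
ee_rot: [-3.136, -0.497, 0.2]
force: [-10.3, 14.5, 13.7]
opening: 0.263
```

```bash
python3 err.py 0.5 51 0.5
```

```text
pos err cm [ 0.082 -0.232 -0.128] rot deg [-0.232 -0.238 -0.153] u [-0.47  -0.095  0.878]
tgt [ 497.46  -291.421  200.757] q [-0.846  0.341  2.1    0.82   0.604 -0.142] F [-10.298  14.544  13.738] T [2.329 0.755 1.341] clk 23.05 op 0.26252727399593634
```

{"fn": "arm_command", "kwargs": {
  "gripper": [0.5,0.4,0.4,0.6,0.7,0.8,1,1,1,1],
  "offset": [
    [0,0,0],
    [0,0,0],
    [0.14,0.3,-0.35],
    [0,0,0],
    [0,0,0],
    [0,0,0],
    [0,0,0],
    [0,0,0],
    [0,0,0],
    [0,0,0]
  ],
  "twist": [
    [0,0,0],
    [0,0,0],
    [0,0,0],
    [0,0,0],
    [0,0,0],
    [0,0,0],
    [0,0,0],
    [0,0,0],
    [0,0,0],
    [0,0,0]
  ]
}}

```text
clock: 23.88
position: [498.7, -287.9, 198.5]
ee_rot: [-3.139, -0.497, 0.2]
force: [-4.7, 5.3, 4.8]
opening: 0.265
```

```bash
python3 err.py 0.5 51 0.5
```

```text
pos err cm [-0.125 -0.352  0.229] rot deg [-0.088 -0.205 -0.051] u [-0.47  -0.095  0.878]
tgt [ 497.46  -291.421  200.757] q [-0.84   0.346  2.104  0.831  0.592 -0.15 ] F [-4.702  5.298  4.799] T [0.802 0.368 0.475] clk 23.8833 op 0.265000400401106
```

{"fn": "arm_command", "kwargs": {
  "gripper": [1,1,1,1,1],
  "offset": [
    [-0.11,0.07,0.2],
    [-0.12,-0.02,0.22],
    [-0.12,-0.02,0.22],
    [-0.05,-0.01,0.09],
    [0,0,0]
  ],
  "twist": [
    [0,0,0],
    [0,0,0],
    [0,0,0],
    [0,0,0],
    [0,0,0]
  ]
}}

```text
clock: 24.3
position: [494.8, -288.5, 206.0]
ee_rot: [-3.141, -0.497, 0.2]
force: [0.3, 3.8, -2.2]
opening: 0.261
```

```bash
python3 err.py 0.5 51 0.5;python3 look.py i side; python3 -c "
import cv2
b=cv2.imread('pics/side_i.png')[210:290,235:325]
cv2.imwrite('pics/siz.png',cv2.resize(b,None,fx=7,fy=7,interpolation=2))"
```

```text
pos err cm [ 0.261 -0.296 -0.525] rot deg [-0.018 -0.182 -0.007] u [-0.47  -0.095  0.878]
tgt [ 497.46  -291.421  200.757] q [-0.846  0.33   2.103  0.813  0.605 -0.134] F [ 0.296  3.794 -2.237] T [0.417 0.357 0.25 ] clk 24.3 op 0.260948586697425
```

View pics/siz.png

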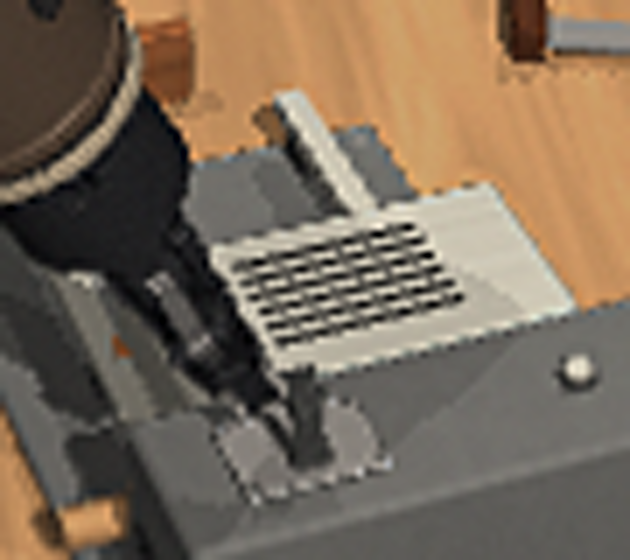

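```bash
python3 - <<'E'
import numpy as np
c,s=np.cos(.2),np.sin(.2)
th=np.linspace(.5,-.5,17);P=[];acc=np.zeros(3)
p0=None
for t in th:
    q=5.66*np.array([-np.sin(t)*c,-np.sin(t)*s,np.cos(t)])
    if p0 is not None:
        d=np.round(q-p0-acc,2);acc+=d;P.append(d.tolist())
    else:p0=q
print(P)
E
```

```text
[[0.31, 0.06, 0.16], [0.32, 0.07, 0.14], [0.32, 0.06, 0.12], [0.34, 0.07, 0.1], [0.34, 0.07, 0.07], [0.34, 0.07, 0.06], [0.34, 0.07, 0.03], [0.35, 0.07, 0.01], [0.35, 0.07, -0.01], [0.34, 0.07, -0.03], [0.34, 0.07, -0.06], [0.34, 0.07, -0.07], [0.33, 0.06, -0.1], [0.33, 0.07, -0.12], [0.32, 0.07, -0.14], [0.31, 0.06, -0.16]]
```

{"fn": "arm_command", "kwargs": {
  "gripper": [1,1,1,1],
  "offset": [
    [0.31,0.06,0.16],
    [0.32,0.07,0.14],
    [0.32,0.06,0.12],
    [0.34,0.07,0.1]
  ],
  "twist": [
    [-0.71,3.51,0],
    [-0.71,3.51,0],
    [-0.71,3.51,0],
    [-0.71,3.51,0]
  ]
}}

```text
clock: 24.68
position: [507.6, -286.1, 211.2]
ee_rot: [-3.141, -0.243, 0.199]
force: [-0.0, 6.1, -2.9]
opening: 0.259
```

```bash
python3 err.py 0.25 56.6 0.25
```

```text
pos err cm [ 0.007 -0.322 -0.035] rot deg [ 0.068 -0.375  0.078] u [-0.242 -0.049  0.969]
tgt [ 507.699 -289.346  210.84 ] q [-0.681  0.351  1.937  0.286  0.717  0.488] F [-0.031  6.055 -2.932] T [0.973 0.346 0.236] clk 24.6833 op 0.259123311885926
```

{"fn": "arm_command", "kwargs": {
  "gripper": [1,1,1,1],
  "offset": [
    [0.34,0.09,0.05],
    [0.34,0.09,0.04],
    [0.34,0.07,0.02],
    [0.35,0.07,0.01]
  ],
  "twist": [
    [-0.71,3.51,0],
    [-0.71,3.51,0],
    [-0.71,3.51,0],
    [-0.71,3.51,0]
  ]
}}

```text
clock: 25.02
position: [521.9, -282.9, 212.5]
ee_rot: [3.141, 0.006, 0.199]
force: [-0.8, 1.3, -3.2]
opening: 0.261
```

```bash
python3 err.py 0 56.6 0; python3 look.py j side; python3 -c "
import cv2
b=cv2.imread('pics/side_j.png')[200:290,225:325]
cv2.imwrite('pics/sjz.png',cv2.resize(b,None,fx=6,fy=6,interpolation=2))"
```

```text
pos err cm [-0.052 -0.365  0.009] rot deg [ 0.081 -0.325  0.05 ] u [0. 0. 1.]
tgt [ 521.423 -286.564  212.6  ] q [-0.545  0.435  1.757 -0.005  0.953  0.829] F [-0.828  1.321 -3.247] T [ 0.4    0.109 -0.031] clk 25.0167 op 0.2612739148928464
```

View pics/sjz.png

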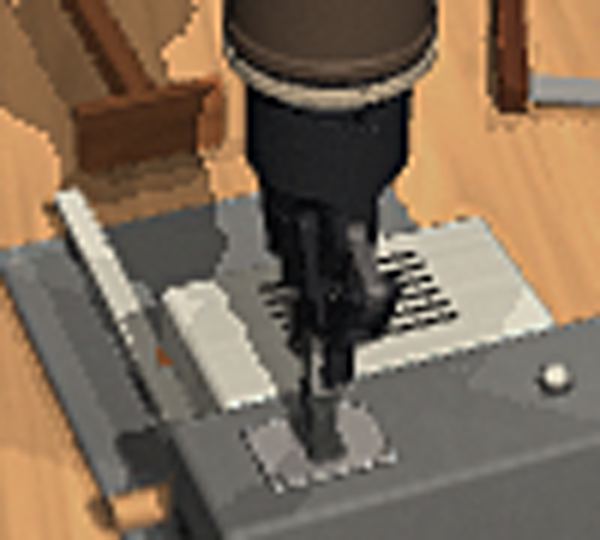

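{"fn": "arm_command", "kwargs": {
  "gripper": [1,1,1,1],
  "offset": [
    [0.35,0.07,-0.02],
    [0.34,0.07,-0.04],
    [0.34,0.07,-0.06],
    [0.34,0.07,-0.07]
  ],
  "twist": [
    [-0.71,3.51,0],
    [-0.71,3.51,0],
    [-0.71,3.51,0],
    [-0.71,3.51,0]
  ]
}}

```text
clock: 25.4
position: [535.6, -280.1, 210.4]
ee_rot: [-3.141, 0.255, 0.199]
force: [-1.8, -0.3, -1.2]
opening: 0.264
```

```bash
python3 err.py -0.25 56.6 -0.25
```

```text
pos err cm [-0.041 -0.372  0.049] rot deg [ 0.011 -0.268  0.045] u [0.242 0.049 0.969]
tgt [ 535.147 -283.782  210.84 ] q [-0.442  0.56   1.571 -0.161  1.221  1.   ] F [-1.829 -0.274 -1.194] T [ 0.092  0.    -0.003] clk 25.4 op 0.26390615165385395
```

{"fn": "arm_command", "kwargs": {
  "gripper": [1,1,1,1],
  "offset": [
    [0.33,0.06,-0.1],
    [0.33,0.07,-0.12],
    [0.32,0.07,-0.14],
    [0.31,0.06,-0.16]
  ],
  "twist": [
    [-0.71,3.51,0],
    [-0.71,3.51,0],
    [-0.71,3.51,0],
    [-0.71,3.51,0]
  ]
}}

```text
clock: 25.73
position: [548.3, -277.5, 205.0]
ee_rot: [-3.14, 0.505, 0.2]
force: [-11.5, -2.6, 4.6]
opening: 0.262
```

```bash
python3 err.py -0.5 56.6 -0.5
```

```text
pos err cm [-0.032 -0.37   0.072] rot deg [-0.016 -0.297  0.042] u [0.47  0.095 0.878]
tgt [ 548.018 -281.173  205.671] q [-0.366  0.71   1.382 -0.262  1.49   1.085] F [-11.459  -2.633   4.649] T [-0.471  1.927  0.114] clk 25.7333 op 0.26220240867970074
```

{"fn": "arm_command", "kwargs": {
  "gripper": [1,1,1,1,1],
  "offset": [
    [-0.11,-0.02,-0.2],
    [-0.11,-0.02,-0.2],
    [-0.11,-0.02,-0.2],
    [-0.04,-0.01,-0.1],
    [0,0,0]
  ],
  "twist": [
    [0,0,0],
    [0,0,0],
    [0,0,0],
    [0,0,0],
    [0,0,0]
  ]
}}

```text
clock: 26.15
position: [544.9, -278.0, 198.4]
ee_rot: [-3.14, 0.5, 0.2]
force: [1.3, 1.9, 0.6]
opening: 0.259
```

```bash
python3 err.py -0.5 51 -0.5
```

```text
pos err cm [ 0.046 -0.369  0.235] rot deg [-0.053 -0.039  0.052] u [0.47  0.095 0.878]
tgt [ 545.387 -281.706  200.757] q [-0.369  0.709  1.398 -0.262  1.47   1.087] F [1.27  1.882 0.62 ] T [ 0.521 -0.244 -0.013] clk 26.15 op 0.2586881580990199
```

{"fn": "arm_command", "kwargs": {
  "gripper": [0.7,0.6,0.5,0.3,0,0,0],
  "offset": [
    [0,0,0],
    [0,0,0],
    [0,0,0],
    [0,0,0],
    [0,0,0],
    [0,0,0],
    [0,0,0]
  ],
  "twist": [
    [0,0,0],
    [0,0,0],
    [0,0,0],
    [0,0,0],
    [0,0,0],
    [0,0,0],
    [0,0,0]
  ]
}}

```text
clock: 26.73
position: [544.5, -278.1, 198.1]
ee_rot: [-3.141, 0.503, 0.2]
force: [0.5, -0.5, -0.4]
opening: 0.996
```

{"fn": "arm_command", "kwargs": {
  "gripper": [0,0,0,0,0,0],
  "offset": [
    [0.5,0.1,0.9],
    [0.9,0.2,1.8],
    [1.2,0.25,2.3],
    [1.2,0.25,2.3],
    [1.2,0.25,2.3],
    [1.2,0.25,2.3]
  ],
  "twist": [
    [0,0,0],
    [0,0,0],
    [0,0,0],
    [0,0,0],
    [0,0,0],
    [0,0,0]
  ]
}}

```text
clock: 27.23
position: [607.2, -264.7, 319.1]
ee_rot: [-3.141, 0.503, 0.2]
force: [0.5, -0.4, 0.5]
opening: 1.001
```

{"fn": "arm_command", "kwargs": {
  "gripper": [0,0,0,0,0,0,0,0],
  "offset": [
    [1,3,2],
    [1,3,2],
    [1,3,2],
    [0,3.5,2],
    [0,3.5,2],
    [0,3.5,2],
    [0,3.5,0],
    [0,3.5,0]
  ],
  "twist": [
    [0,0,0],
    [0,0,0],
    [0,0,0],
    [0,0,0],
    [0,0,0],
    [0,0,0],
    [0,0,0],
    [0,0,0]
  ]
}}

```text
clock: 27.9
position: [636.7, 1.8, 439.4]
ee_rot: [-3.141, 0.5, 0.2]
force: [0.7, 0.6, -0.9]
opening: 1.0
```

```bash
python3 look.py k side top; python3 -c "
import cv2
a=cv2.imread('pics/top_k.png')[215:260,350:395];b=cv2.imread('pics/side_k.png')[235:290,255:325]
cv2.imwrite('pics/tkz.png',cv2.resize(a,None,fx=10,fy=10,interpolation=2));cv2.imwrite('pics/skz.png',cv2.resize(b,None,fx=9,fy=9,interpolation=2))"
```

```text
(no output)
```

View pics/side_k.png

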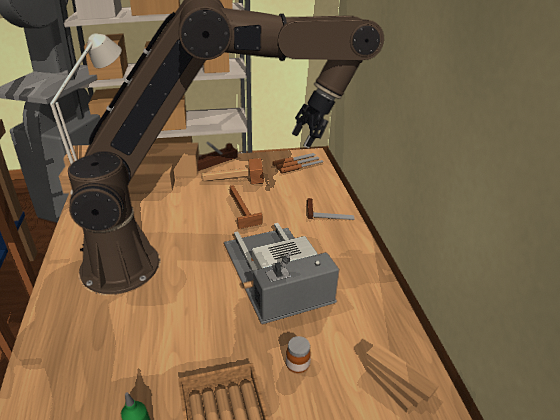

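View pics/skz.png

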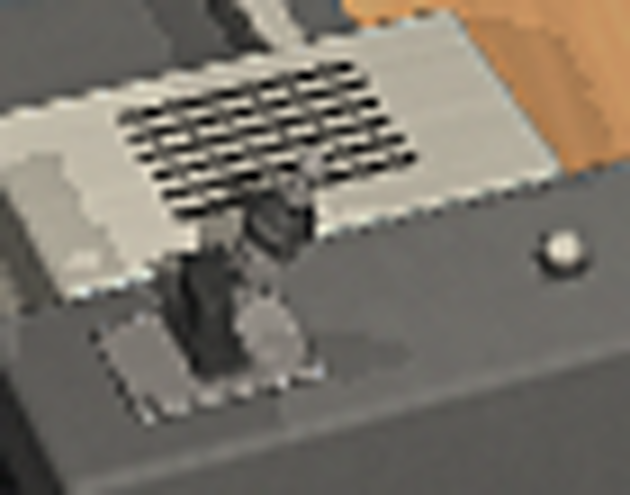

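View pics/top_k.png

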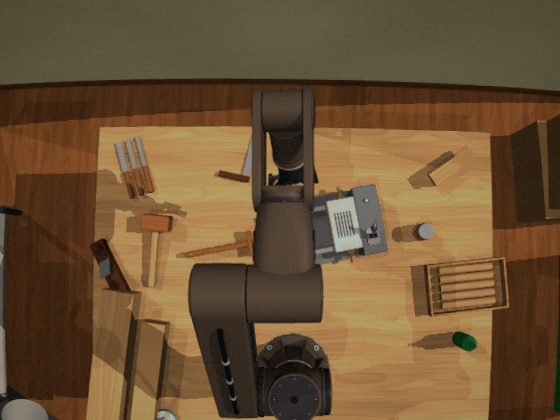

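```bash
python3 - <<'E'
from over import *
s=(539.5,-73.73,.2);W=pose(*s)
for c in('side','top'):
    d=r.read_camera(c)
    for dist in(51,56,61,80):
        print(c,dist,proj(d,W((-60+dist*np.sin(.5),-202,156+dist*np.cos(.5)))))
    print('start',proj(d,W((-60-51*np.sin(.5),-202,156+51*np.cos(.5)))))
    draw(d,[],(350,210,395,260) if c=='top' else (265,240,305,285),f'pics/l_{c}.png',12)
E
```

```text
side 51 [[284.77857687 259.58639139]]
side 56 [[285.57557815 258.25938623]]
side 61 [[286.37482975 256.92842694]]
side 80 [[289.43252721 251.83466054]]
start [[269.11465402 263.49357911]]
top 51 [[373.41461934 227.8598632 ]]
top 56 [[373.49843266 227.1321772 ]]
top 61 [[373.58257407 226.401036  ]]
top 80 [[373.9053327  223.59078121]]
start [[376.1025959  241.48954826]]
```

View pics/l_side.png

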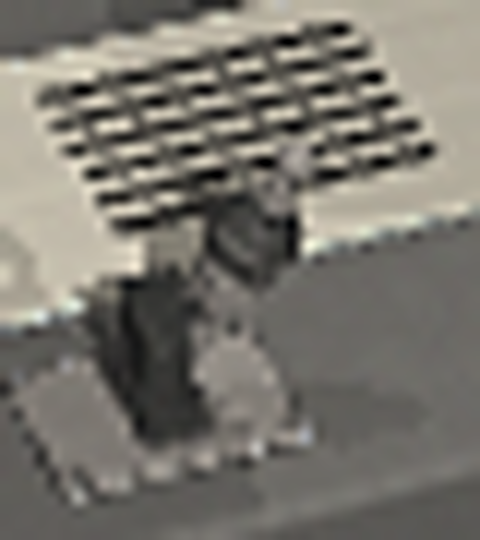

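View pics/l_top.png

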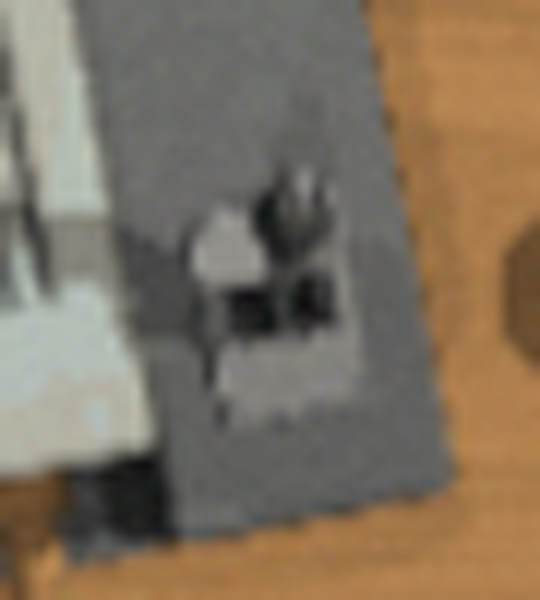

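```bash
python3 rchk.py; python3 -c "
from over import *
draw('side',[(PUS,(464.6,297.8,-1.373),(255,255,0))],(215,170,295,235),'pics/pp.png',7)"
```

View pics/rcc.png

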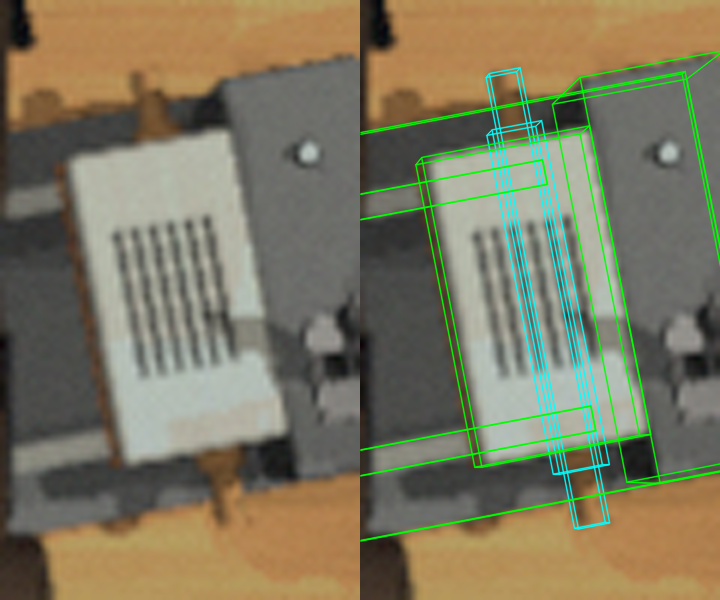

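View pics/pp.png

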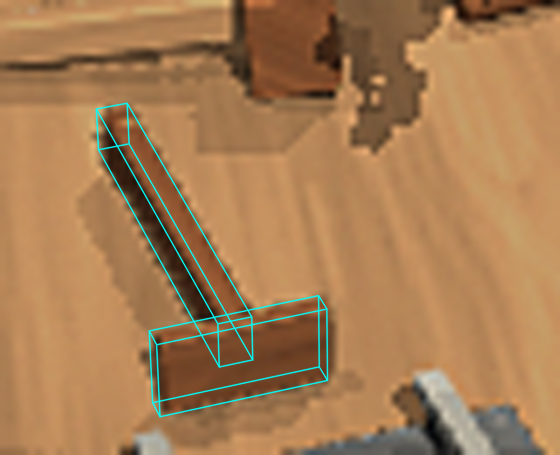

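The rung ends are at the same pixels as when it was pressed on the stops, and the pusher lies flat. Handing in.

```bash
python3 -c "
from plant import r
print(r.hand_in())"
```

```text
the job is handed in; nothing more can be done
None
```

I did all three steps in the order asked and handed the job in at about 28 s of the 72 s; no verdict came back.

- **Rung:** I rolled it along the rails with the pusher until it met both stops. The push peaked briefly at 33 N at the stops, firmer than I wanted on a soft finish, and I backed off straight away. In the final picture both rung ends are within about a pixel (roughly 4 mm) of the home position. They are in the same place as when the rung was pressed on the stops, and square to the station.
- **Pusher:** It lies flat on the open bench about 70 mm from the rails. The side view matches its expected outline to about a pixel.
- **Switch:** I lifted the collar about 8 mm, turned the hand with the lever to its far stop (about 12 N against it), then lowered and released the collar. Both cameras put the collar at its down position on the "on" side.
- **Weakest check:** The apparent distance from collar to lever tip came out short of the "down" value (7.8 pixels against 9.1; 7.5 would mean raised 5 mm). It was short by a similar ratio in the first pictures, when the collar was locked, so I took it as down.
- **Bystanders:** I kept clear of the jar, try square and mallet, and nothing in the last pictures suggests they moved, though I did not measure them. The arm ended clear of everything.

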